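Change the sanding suction over to the other inlet

ROBOT

A 6-joint arm with a two-finger parallel gripper is mounted at the origin on the work surface. World frame = base frame: x ahead of the robot, y to its left, z up, the work surface at z = 0. Lengths are in m, angles in rad, forces in N, time in s.
With the tool pointing down it reaches from about 0.375 to 0.9 m from the base axis. Payload 3.1 kg.
Tool frame: the origin (TCP) lies at the very end of the fingers, on their centre line; the grasp point (between the pads) lies 19 mm behind it; z points along the fingers, y is the direction in which the jaws open and shut (so a half turn about z gives the same grasp; the last joint's range is limited). The gripper opens to 87 mm and grips with 3 to 60 N. Pads are 19 mm wide; open, the fingers measure 117 mm over their backs; the gripper's body (75 mm by 190 mm) begins 51 mm behind the grasp point.
Start: joints at [1.062, 0.527, 1.433, -0, 1.181, -0.178], TCP at [0.202, 0.591, 0.223] pointing down, gripper open.
Joint ranges: [-3.08, 3.08], [-0.75, 2.2], [0.22, 2.44], [-1.43, 4.57], [0, 2.65], [-2.85, 2.85]. Speed limits (rad/s): [2.79, 2.79, 3.14, 3.14, 3.14, 3.14].

INTERFACE

Orientations are given as a unit quaternion [x, y, z, w].
In Python, from rig import robot gives the robot as it stands. The module is installed in compiled form; this text tells all that it offers.
- The arm moves only by the tool send_rows, never from a script. Its argument "deltas" is a list of rows, each an object of numbers: "tx", "ty", "tz": the shift along the tool's x, y, z in cm; "rx", "ry", "rz": the turn, a rotation vector about the tool's x, y, z in rad. A call has 1 to 5 rows; each row is the pose to reach, as a shift and turn from the pose commanded when the call began, along the tool's axes at that moment; what a row does not reach only later rows make up. A row lasts 1/12 s, in which the tool goes at most 41.7 mm and 7.16 degrees, less where a joint would pass 70% of its speed; a pose out of reach is approached as far as the arm can. A call with a gripper value outside its range is refused whole. "claw" is the finger opening in cm, from 0 to 8.7, set as the call begins (left out, the last holds). The fingers move at their own pace and stop on an object; "squeeze" is the grip in N (left out, the last holds). Time passes only in rows, so rows that repeat a pose let the fingers close. It gives the time, the measured TCP pose, the force and the opening at its end, in the units of the state.
- robot.get_obs(): the state, without advancing time (a new reading comes with each control period).
- robot.camera(name): name is "scene" or "top" or "wrist"; returns a dict with "color" (384x512x3 uint8, red, green, blue), "z_map" (384x512 float32, m along the optical axis (not along the pixel's ray), 0 where there is no reading), "intrinsics" (3x3 intrinsics, pixels), "R" (3x3) and "t" (3): a world point X has camera coordinates R X + t; the wrist camera has in their place "tool_from_camera" (4x4, takes a point from camera to tool coordinates, whose origin is the TCP and whose axes are the flange's). Camera axes: x right, y down, z forward; pixel columns grow to the right and rows downward; lengths in m; the calibration is good to about 2 mm. A picture is of the moment at which its call begins: read the wrist's pose just before it.
- robot.hand_in(): hands the job in, once; it reports no verdict.
Trained networks look in the newest picture that a camera, given by its name, has taken for a name from the list of things; names that differ only in an ending like _2 or _b are one class to them, and where a whole thing is asked for, a point or a joint stands for the part that bears it (a point fixed in the world has none). Each returns a list of dicts, best first, with "p" (0 to 1); they miss things now and then, are a little off and sometimes report something else, mostly with a low value. They report only what shows in the picture. A call takes as long as a camera call.
- robot.outline_of(label, camera): "pixels" (384x512 bool, what is visible of it) and "xy" ([column, row] in pixels, amid what is visible of it).
- robot.tip_of(label, camera): "xy" ([column, row] in pixels: a listed point, or the origin of a listed thing).
The state is a dict: "time": time; "q": joint angles; "joint_velocities": joint speeds; "joint_torque": joint torques, N m; "position": TCP position; "tool_rot": TCP orientation; "ft_force": force on the tool from outside, world axes, zero at the start; "moment": the same for the moment, N m; "grip_width": finger opening in m.
Only numpy, scipy, OpenCV 4.12 (cv2) and the standard library are available. Lean on these libraries where they do the work, as an engineer would, in place of code of your own. Each camera call takes 0.05 s, during which the arm holds its last target.

TASK

Hand sanding moves to the inlet with the yellow lever. With the fingertips, push the yellow lever round until its arm lies squarely over the red set clip on its own scale; only then push the blue lever round to its shut end stop, so that the extractor never runs with both inlets closed. Just push the levers by their knobs, gently, without gripping them, and leave the small things on and around the plenum where they are.

Things in the scene. Friction and masses are not known exactly. Their poses are not given: they have to be found in the camera images.
- plenum: grey sheet-steel suction box fixed on the bench, 340 mm (its x) x 600 mm (its y) x 90 mm tall; origin at the centre of its underside; its front (-x) faces the robot. On its flat top, 90 mm up, sit two iris dampers, 300 mm apart; which lever colour is left or right varies, and each damper may be clamped at a slightly different yaw.
- yellow_damper: iris damper with the yellow lever; origin on its ring's vertical axis, at the level of the plenum's top (90 mm above the bench); its -x axis points to its front, through the middle of its scale
- blue_damper: iris damper with the blue lever. Both alike: round metal housing 184 mm across at the foot, ring top 30 mm above the plenum's top, iris in a 94 mm throat, white scale sector 84 to 107 mm from the axis on the side that faces the robot, 20 mm above the plenum's top, with a 35 mm tall stop pin at each end
- yellow_lever (a joint): angle of the yellow damper's ring, rad: 0 = shut (against the end stop), 1.74 = fully open (other end stop). It grows counter-clockwise seen from above. At about 0.87 the arm points straight to the front of its damper. The ring turns stiffly (about 2 to 3 N at the knob) and stays where it is left.
- yellow_knob (a point): middle of the yellow lever's upright knob: a round yellow post 18 mm in diameter and 38 mm tall, standing 120 mm from the ring's axis, from 30 to 68 mm above the plenum's top (120 to 158 mm above the bench); this point is 49 mm above the plenum's top. Below the knob runs the 7 mm wide arm, its top 33 mm above the plenum's top
- yellow_pointer (a point): point on the yellow arm's centre line, 99 mm from the ring's axis, on the arm's top face, over the scale: it is read against set_mark
- set_mark (a point): middle of the red set clip on the yellow damper's scale: 99 mm from the ring's axis, at the height of the yellow arm's top face (the clip itself is 14 mm wide along the scale and 24 mm long, its top 8.5 mm below this point, so the arm passes over it). The clip is clamped fast. The yellow ring is set when yellow_pointer stands over this point. Between 0.75 and 1.35 rad from shut
- blue_lever (a joint): angle of the blue damper's ring, rad: 0 = shut (against the end stop), 1.74 = fully open; grows counter-clockwise seen from above; same stiffness
- blue_knob (a point): middle of the blue lever's upright knob: same shape, size and place as the yellow one. The blue damper carries a red clip of its own, which is of no concern now
- drawer_pull: turned dark-wood drawer pull, 36 mm wide, 37 mm tall, standing on the plenum between and behind the two levers; bystander; origin at its underside
- pencil: flat blue carpenter's pencil, 170 mm x 13 mm x 8 mm, lying along the plenum's front edge; bystander; origin at its underside
- sanding_block: cork sanding block, 45 x 75 x 26 mm, lying at one end of the plenum's top; bystander; origin at its underside
- try_square: try square, brass-faced wood stock 120 mm, steel blade 150 mm, lying on the bench to the right; bystander
- oak_box: small open wooden box, 110 x 160 x 75 mm, on the bench to the right; bystander
- mallet: joiner's wooden mallet, head 75 x 125 x 60 mm, handle 180 mm long, lying on the bench to the left; bystander

How it is judged:
On the way, in this order (a step that is already met when the one before it is completed fails the run):
1. the yellow arm stands over the red clip while the blue inlet is still open (horizontal distance between yellow_pointer and set_mark below 0.006 m and velocity of joint yellow_lever between -0.05 and 0.05 rad/s and value of joint blue_lever above 0.5 rad), for 0.3 s.
2. the blue lever is pushed to its shut stop (value of joint blue_lever below 0.06 rad), for 0.2 s.
At the end, for the whole second after the job is handed in: the yellow arm's centre line stands within 6 mm of the middle of the red clip, the blue ring is within 0.06 rad (7 mm at the knob) of its shut stop, and both rings are at rest (horizontal distance between yellow_pointer and set_mark below 0.006 m and value of joint blue_lever below 0.06 rad and velocity of joint yellow_lever between -0.05 and 0.05 rad/s and velocity of joint blue_lever between -0.05 and 0.05 rad/s); the robot touches nothing.
It fails at once if a bystander is lifted, carried or pushed aside (over 20 mm) (distance of any of drawer_pull, pencil, sanding_block, try_square, oak_box, mallet from where it was at the start of the episode above 0.02 m).
It fails at once if the yellow lever is gripped hard or wrenched (over 35 N between the fingers and it) (contact force between the fingers and yellow_damper above 35 N).
It fails at once if the blue lever is gripped hard or wrenched (over 35 N between the fingers and it) (contact force between the fingers and blue_damper above 35 N).
It also fails if it takes over 58 s, if anything falls off the work surface, if the arm or the gripper's body presses on something with over 40 N, if the wrist force passes 120 N, or if a joint passes its speed limit or range.

## Working session

There is one attempt and no reset: what is moved stays moved. The work goes in short steps, Python scripts to look and compute and a tool call to move; the robot and the scene stay as the last step left them, time stands still between calls to the robot, and variables do not carry over. Pictures are saved under pics/ and viewed, and the job is handed in when it is done.

Besides the shell and the picture viewer there is one more tool, called after "Request:" in YAML: its name, and indented under it one key for each argument. send_rows: Moves the arm, as the interface text tells. Its arguments: {"type":"object","properties":{"deltas":{"type":"array","items":{"type":"object","properties":{"tx":{"type":"number"},"ty":{"type":"number"},"tz":{"type":"number"},"rx":{"type":"number"},"ry":{"type":"number"},"rz":{"type":"number"}}}},"claw":{"type":"number"},"squeeze":{"type":"number"}},"required":["deltas"]}

```bash
mkdir -p pics; cat > h.py <<'E'
import numpy as np, cv2
from rig import robot
from scipy.spatial.transform import Rotation as Ro
def save(c,n,s=1.5):
    im=cv2.cvtColor(c["color"],cv2.COLOR_RGB2BGR); cv2.imwrite("pics/"+n,cv2.resize(im,None,fx=s,fy=s,interpolation=cv2.INTER_CUBIC))
def ray(c,uv):
    K=c["intrinsics"]; d=np.linalg.inv(K)@np.array([uv[0],uv[1],1.0])
    return -c["R"].T@c["t"], c["R"].T@d
def atz(c,uv,z):
    o,d=ray(c,uv); return o+d*(z-o[2])/d[2]
E
python3 - <<'E'
from h import *
o=robot.get_obs(); print({k:np.round(v,3) for k,v in o.items()})
for n in ["top","scene"]:
    c=robot.camera(n); save(c,n+"1.png"); print(n,-c["R"].T@c["t"], c["R"][2])
    for l,z in [("yellow_knob",.139),("blue_knob",.139),("yellow_pointer",.123),("set_mark",.123),("yellow_damper",.09),("blue_damper",.09),("drawer_pull",.09),("pencil",.09),("plenum",0)]:
        for r in robot.tip_of(l,n)[:2]: print(l,round(r["p"],2),np.round(r["xy"],1),np.round(atz(c,r["xy"],z),4))
E
```

```text
{'time': np.float64(0.0), 'q': array([ 1.062,  0.528,  1.434, -0.   ,  1.181, -0.179]), 'joint_velocities': array([-0.002, -0.002, -0.   , -0.001,  0.003,  0.001]), 'joint_torque': array([ 1.0000e-03, -4.4003e+01, -1.7659e+01,  6.3000e-02,  5.8000e-02,
       -0.0000e+00]), 'position': array([0.202, 0.591, 0.222]), 'tool_rot': array([ 0.164,  0.986, -0.001, -0.   ]), 'ft_force': array([-0.116, -0.103, -0.099]), 'moment': array([-0.033, -0.025,  0.004]), 'grip_width': np.float64(0.087)}
top [ 0.33420517 -0.01285243  1.32881297] [ 0.14895478 -0.00887753 -0.98880416]
yellow_knob 0.77 [284.6 169.3] [ 0.5883 -0.1217  0.139 ]
blue_knob 0.97 [229.  188.2] [0.5278 0.0469 0.139 ]
yellow_pointer 0.67 [289.  166.8] [ 0.5997 -0.1369  0.123 ]
set_mark 0.44 [314.8 174.1] [ 0.5777 -0.2167  0.123 ]
yellow_damper 0.77 [306.4 144.6] [ 0.6806 -0.1965  0.09  ]
yellow_damper 0.58 [289.  166.6] [ 0.6077 -0.1403  0.09  ]
blue_damper 0.86 [216.9 155. ] [0.6427 0.09   0.09  ]
drawer_pull 0.52 [259. 142.] [ 0.6872 -0.0441  0.09  ]
pencil 0.64 [244. 209.] [0.4703 0.0012 0.09  ]
pencil 0.35 [258.5 141. ] [ 0.6905 -0.0425  0.09  ]
plenum 0.74 [261.3 167.8] [ 0.6222 -0.0549  0.    ]
plenum 0.42 [409.3 191.5] [ 0.5462 -0.558   0.    ]
scene [1.3717117  0.73894606 0.93313942] [-0.6123052  -0.53686157 -0.58039813]
yellow_knob 0.72 [221.3 190.3] [ 0.5889 -0.1098  0.139 ]
blue_knob 0.91 [267.4 203.6] [0.5411 0.0507 0.139 ]
blue_knob 0.7 [184.2 203.7] [ 0.7208 -0.1418  0.139 ]
yellow_pointer 0.92 [210.4 195.2] [ 0.6178 -0.1327  0.123 ]
set_mark 0.38 [202.3 179.7] [ 0.5729 -0.2225  0.123 ]
yellow_damper 0.97 [185.8 204.3] [ 0.6792 -0.1896  0.09  ]
yellow_damper 0.22 [260.5 237.4] [0.6353 0.106  0.09  ]
blue_damper 0.77 [262.8 241.3] [0.6439 0.1229 0.09  ]
drawer_pull 0.59 [212.7 226.5] [ 0.6981 -0.0383  0.09  ]
pencil 0.59 [270.1 201.4] [0.474  0.0068 0.09  ]
plenum 0.75 [227.3 233.4] [ 0.6178 -0.0581  0.    ]
```

```bash
python3 - <<'E'
from h import *
c=robot.camera("top"); im=cv2.cvtColor(c["color"],cv2.COLOR_RGB2BGR)
cv2.imwrite("pics/topz.png",cv2.resize(im[100:240,150:360],None,fx=3.8,fy=3.8,interpolation=cv2.INTER_CUBIC))
E
```

```text
(no output)
```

View pics/topz.png

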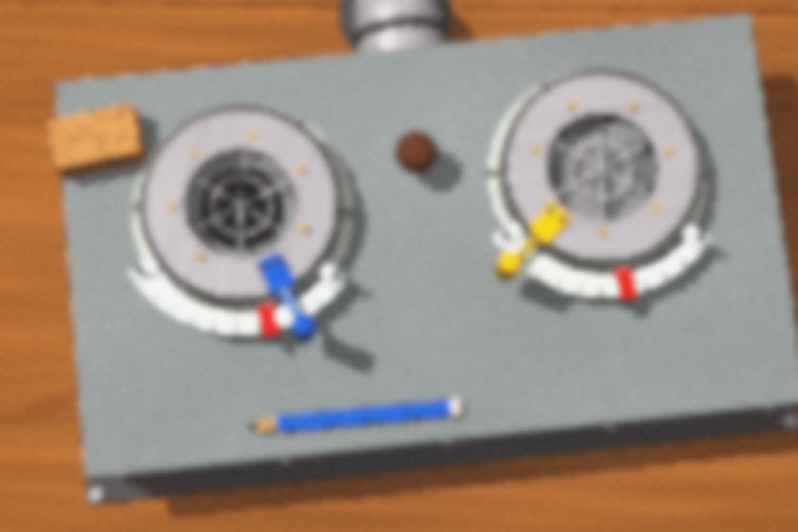

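View pics/scene1.png

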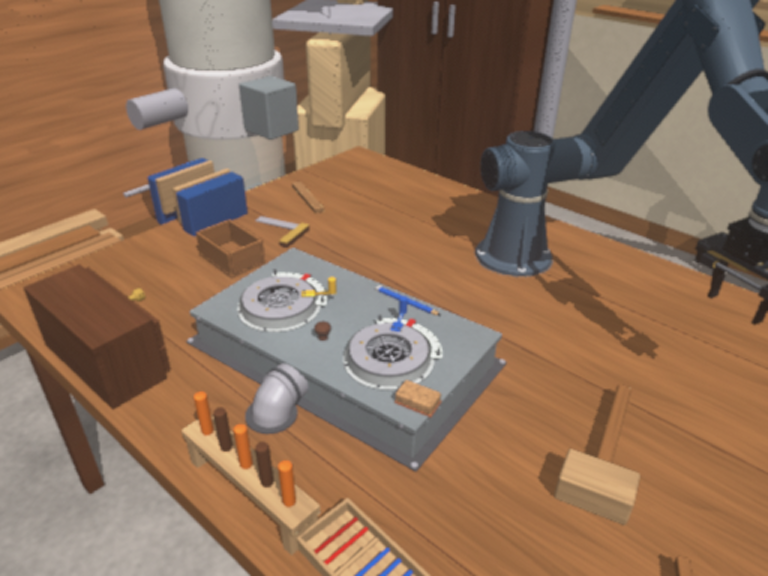

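```bash
python3 - <<'E'
from h import *
c=robot.camera("wrist"); print(np.round(c["tool_from_camera"],3),c["intrinsics"])
o=robot.get_obs(); R=Ro.from_quat(o["tool_rot"]).as_matrix(); print(R.round(3),o["position"])
tgt=np.array([0.50,-0.15,0.33]); print(R.T@(tgt-o["position"])*100)
E
```

```text
[[-0.001 -0.954 -0.301  0.084]
 [ 1.    -0.001 -0.    -0.001]
 [-0.    -0.301  0.954 -0.163]
 [ 0.     0.     0.     1.   ]] [[332.24580498   0.         255.48802255]
 [  0.         332.24580498 192.13312424]
 [  0.           0.           1.        ]]
[[-0.946  0.324 -0.   ]
 [ 0.324  0.946 -0.   ]
 [ 0.    -0.    -1.   ]] [0.20235202 0.59130572 0.22254778]
[-52.16722235 -60.49673203 -10.74574565]
```

Request:
send_rows:
  deltas:
    - {"tx": -2.6,"ty": -3.0,"tz": -1}
    - {"tx": -5.2,"ty": -6,"tz": -2}
    - {"tx": -7.8,"ty": -9,"tz": -3}
    - {"tx": -10.4,"ty": -12,"tz": -4}
    - {"tx": -13,"ty": -15,"tz": -5}
  claw: 0

```text
schema error: expected keys tx, ty, tz, rx, ry, rz
```

Request:
send_rows:
  deltas:
    - {"tx": -2.6,"ty": -3.0,"tz": -1}
    - {"tx": -5.2,"ty": -6,"tz": -2}
    - {"tx": -7.8,"ty": -9,"tz": -3}
    - {"tx": -10.4,"ty": -12,"tz": -4}
    - {"tx": -13,"ty": -15,"tz": -5}

```text
schema error: expected keys tx, ty, tz, rx, ry, rz
```

Request:
send_rows:
  deltas:
    - {"tx": -2.6,"ty": -3.0}
    - {"tx": -5.2,"ty": -6}
    - {"tx": -7.8,"ty": -9}
    - {"tx": -10.4,"ty": -12}
    - {"tx": -13,"ty": -15}

```text
schema error: expected keys tx, ty, tz, rx, ry, rz
```

Request:
send_rows:
  deltas:
    - {"tx": -2.6,"ty": -3.0,"rz": -0.08}
    - {"tx": -5.2,"ty": -6,"rz": -0.16}
    - {"tx": -7.8,"ty": -9,"rz": -0.24}
    - {"tx": -10.4,"ty": -12,"rz": -0.33}
    - {"tx": -13,"ty": -15,"rz": -0.33}

```text
schema error: expected keys tx, ty, tz, rx, ry, rz
```

Request:
send_rows:
  deltas:
    - {"tx": -2.6,"ty": -3.0,"tz": -1,"rx": 0,"ry": 0,"rz": 0}
    - {"tx": -5.2,"ty": -6,"tz": -2,"rx": 0,"ry": 0,"rz": 0}
    - {"tx": -7.8,"ty": -9,"tz": -3,"rx": 0,"ry": 0,"rz": 0}
    - {"tx": -10.4,"ty": -12,"tz": -4,"rx": 0,"ry": 0,"rz": 0}
    - {"tx": -13,"ty": -15,"tz": -5,"rx": 0,"ry": 0,"rz": 0}
  claw: 0

```text
time: 1.52
position: [0.277, 0.4057, 0.273]
tool_rot: [0.164, 0.987, 0.0, 0.0]
ft_force: [0.8, 0.3, 0.1]
grip_width: 0.0613
```

Request:
send_rows:
  deltas:
    - {"tx": -2.6,"ty": -3.0,"tz": -1,"rx": 0,"ry": 0,"rz": 0}
    - {"tx": -5.2,"ty": -6,"tz": -2,"rx": 0,"ry": 0,"rz": 0}
    - {"tx": -7.8,"ty": -9,"tz": -3,"rx": 0,"ry": 0,"rz": 0}
    - {"tx": -10.4,"ty": -12,"tz": -4,"rx": 0,"ry": 0,"rz": 0}
    - {"tx": -13,"ty": -15,"tz": -5,"rx": 0,"ry": 0,"rz": 0}

```text
time: 1.93
position: [0.3514, 0.2215, 0.3233]
tool_rot: [0.164, 0.986, 0.0, 0.0]
ft_force: [1.4, 0.3, -0.5]
grip_width: 0.0282
```

Request:
send_rows:
  deltas:
    - {"tx": -2.6,"ty": -3.0,"tz": 0,"rx": 0,"ry": 0,"rz": 0}
    - {"tx": -5.2,"ty": -6,"tz": 0,"rx": 0,"ry": 0,"rz": 0}
    - {"tx": -7.8,"ty": -9,"tz": 0,"rx": 0,"ry": 0,"rz": 0}
    - {"tx": -10.4,"ty": -12,"tz": 0,"rx": 0,"ry": 0,"rz": 0}
    - {"tx": -13,"ty": -15,"tz": 0,"rx": 0,"ry": 0,"rz": 0}

```text
time: 2.35
position: [0.4259, 0.0373, 0.323]
tool_rot: [0.164, 0.986, 0.0, 0.001]
ft_force: [0.5, -0.4, -0.7]
grip_width: 0.0017
```

Request:
send_rows:
  deltas:
    - {"tx": -2.6,"ty": -3.0,"tz": 0,"rx": 0,"ry": 0,"rz": -0.08}
    - {"tx": -5.2,"ty": -6,"tz": 0,"rx": 0,"ry": 0,"rz": -0.16}
    - {"tx": -7.8,"ty": -9,"tz": 0,"rx": 0,"ry": 0,"rz": -0.24}
    - {"tx": -10.4,"ty": -12,"tz": 0,"rx": 0,"ry": 0,"rz": -0.33}
    - {"tx": -13,"ty": -15,"tz": 0,"rx": 0,"ry": 0,"rz": -0.33}

```text
time: 2.77
position: [0.5004, -0.1468, 0.3227]
tool_rot: [-0.001, 1.0, -0.0, 0.0]
ft_force: [-0.0, 0.7, 0.2]
grip_width: 0.0004
```

```bash
cat >> h.py <<'E'
def wrist():
    o=robot.get_obs(); c=robot.camera("wrist"); T=np.eye(4); T[:3,:3]=Ro.from_quat(o["tool_rot"]).as_matrix(); T[:3,3]=o["position"]
    W=T@c["tool_from_camera"]; c["R"]=W[:3,:3].T; c["t"]=-W[:3,:3].T@W[:3,3]; return c
def cloud(c):
    z=c["z_map"]; v,u=np.mgrid[:384,:512]; K=c["intrinsics"]
    P=np.stack([(u-K[0,2])/K[0,0]*z,(v-K[1,2])/K[1,1]*z,z],-1); return (P-c["t"])@c["R"]
E
python3 - <<'E'
from h import *
c=wrist(); save(c,"w1.png"); np.savez("w1.npz",**c)
for l,z in [("yellow_knob",.139),("blue_knob",.139),("yellow_pointer",.123),("set_mark",.123),("yellow_damper",.09),("blue_damper",.09),("drawer_pull",.09),("pencil",.09)]:
    for r in robot.tip_of(l,"wrist")[:2]: print(l,round(r["p"],2),np.round(r["xy"],1),np.round(atz(c,r["xy"],z),4))
P=cloud(c); h=P[...,2]; ok=c["z_map"]>0
print(np.histogram(h[ok],bins=np.arange(.07,.18,.005)))
E
```

```text
yellow_knob 0.62 [285.1 241.6] [ 0.5851 -0.1136  0.139 ]
blue_knob 0.76 [434.9 202.7] [0.5374 0.0507 0.139 ]
yellow_pointer 0.64 [268.9 250.1] [ 0.6042 -0.1313  0.123 ]
set_mark 0.49 [199.3 233.3] [ 0.5822 -0.2146  0.123 ]
yellow_damper 0.52 [431.  200.1] [0.5511 0.0733 0.09  ]
blue_damper 0.57 [439.  261.4] [0.6377 0.098  0.09  ]
pencil 0.69 [375.8 137.5] [ 0.4727 -0.0049  0.09  ]
(array([  196,   188,   193,  3357, 44683,  1863,   585,   394,  4537,
        1637,  5158,   344,    71,    64,    77,    77,    85,   316,
          13,     0,     0]), array([0.07 , 0.075, 0.08 , 0.085, 0.09 , 0.095, 0.1  , 0.105, 0.11 ,
       0.115, 0.12 , 0.125, 0.13 , 0.135, 0.14 , 0.145, 0.15 , 0.155,
       0.16 , 0.165, 0.17 , 0.175]))
```

View pics/w1.png

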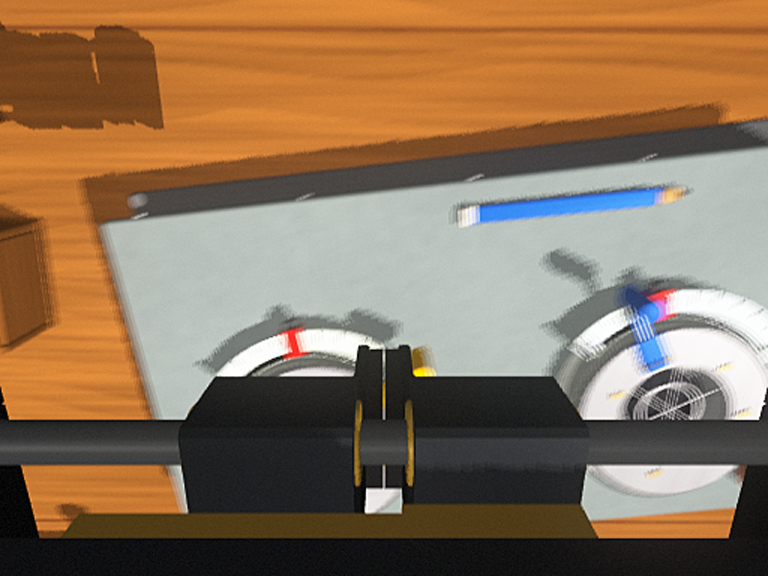

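Request:
send_rows:
  deltas:
    - {"tx": -3,"ty": 2.7,"tz": 0,"rx": 0,"ry": 0,"rz": 0}
    - {"tx": -6,"ty": 5.4,"tz": 0,"rx": 0,"ry": 0,"rz": 0}
    - {"tx": -10,"ty": 8,"tz": 0,"rx": 0,"ry": 0,"rz": 0}
    - {"tx": -10,"ty": 8,"tz": 0,"rx": 0,"ry": 0,"rz": 0}
    - {"tx": -10,"ty": 8,"tz": 0,"rx": 0,"ry": 0,"rz": 0}

```text
time: 3.63
position: [0.6013, -0.062, 0.3223]
tool_rot: [-0.003, 1.0, 0.0, 0.0]
ft_force: [0.6, -0.7, -0.5]
grip_width: 0.0009
```

```bash
python3 - <<'E'
from h import *
c=wrist(); save(c,"w2.png"); np.savez("w2.npz",**c)
for l,z in [("yellow_knob",.139),("blue_knob",.139),("yellow_pointer",.123),("set_mark",.123),("yellow_damper",.09),("blue_damper",.09),("drawer_pull",.09),("pencil",.09)]:
    for r in robot.tip_of(l,"wrist")[:2]: print(l,round(r["p"],2),np.round(r["xy"],1),np.round(atz(c,r["xy"],z),4))
E
```

```text
yellow_knob 0.8 [207.7 153.4] [ 0.5837 -0.1135  0.139 ]
yellow_knob 0.51 [147.9 214.8] [ 0.6534 -0.183   0.139 ]
blue_knob 0.8 [368.5 105.1] [0.5337 0.0509 0.139 ]
yellow_pointer 0.89 [191.6 167.9] [ 0.6033 -0.1344  0.123 ]
set_mark 0.84 [116.8 147.1] [ 0.5802 -0.2152  0.123 ]
set_mark 0.67 [148.6 218.1] [ 0.6639 -0.1881  0.123 ]
yellow_damper 0.66 [148.8 219.5] [ 0.6792 -0.1994  0.09  ]
blue_damper 0.84 [383.5 189.6] [0.6378 0.0966 0.09  ]
drawer_pull 0.68 [269.9 226. ] [ 0.6875 -0.044   0.09  ]
pencil 0.64 [305.5  42.7] [ 0.4703 -0.0089  0.09  ]
```

View pics/w2.png

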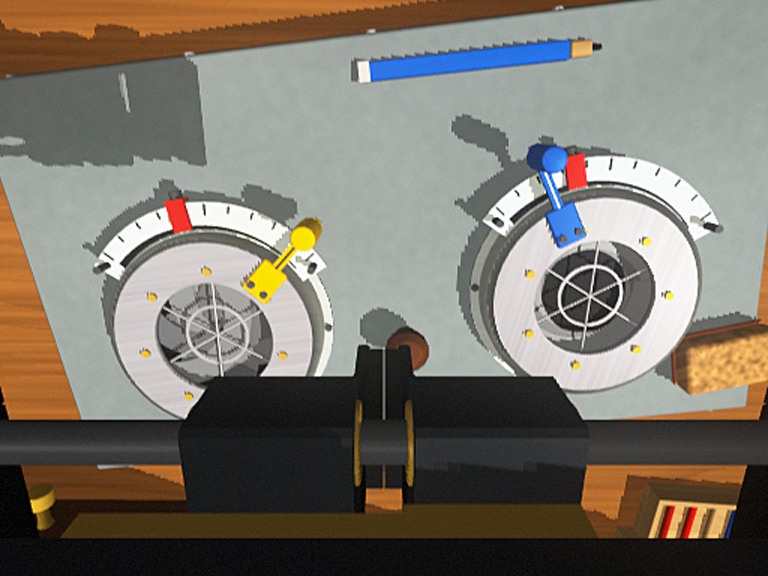

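```bash
cat > an.py <<'E'
from h import *
from scipy.optimize import least_squares
def analyse(c):
    P=cloud(c); h=P[...,2]; ok=(c["z_map"]>0)&(c["z_map"]<.6); hsv=cv2.cvtColor(c["color"],cv2.COLOR_RGB2HSV); H,S,V=[hsv[...,i].astype(int) for i in range(3)]
    out={}
    for n,c0 in [("Y",(.684,-.199)),("B",(.644,.095))]:
        ctr=np.array(c0)
        m=ok&(S<60)&(abs(h-.12)<.004)&(np.hypot(P[...,0]-c0[0],P[...,1]-c0[1])<.13)
        Q=P[m][:,:2]
        for _ in range(4):
            d=Q-ctr; a=np.arctan2(d[:,1],d[:,0]); r=np.hypot(*d.T); b=np.floor((a+np.pi)/(2*np.pi)*72).astype(int)
            E=[]
            for k in range(72):
                s=np.where(b==k)[0]
                if len(s)>5: E.append(Q[s[np.argsort(r[s])[-2]]])
            E=np.array(E)
            f=least_squares(lambda p:np.hypot(E[:,0]-p[0],E[:,1]-p[1])-p[2],[*ctr,.08],loss="soft_l1",f_scale=.001)
            ctr=f.x[:2]
        print(n,"ring",f.x.round(4),len(E),"med|res|",np.median(abs(f.fun)).round(5), "ztop",np.median(P[m][:,2]).round(4))
        # scale outer edge
        near=np.hypot(P[...,0]-ctr[0],P[...,1]-ctr[1])
        m=ok&(S<40)&(V>170)&(abs(h-.11)<.003)&(near>.08)&(near<.115); print("  scale r pct",np.percentile(near[m],[2,50,98]).round(4),m.sum())
        ang=lambda X:np.degrees(np.arctan2(-(X[...,1]-ctr[1]),-(X[...,0]-ctr[0]))) # 0 = toward -x, + = toward -y (ccw)
        A=ang(P)
        print("  scale ang",np.percentile(A[m],[1,99]).round(2))
        red=ok&((H<8)|(H>172))&(S>150)&(V>80)&(near<.125)&(near>.07)&(abs(h-.1145)<.004)
        print("  clip ang",A[red].mean().round(2),np.percentile(A[red],[3,97]).round(2),"r",near[red].mean().round(4),red.sum(),P[red].mean(0).round(4))
        col=((H>20)&(H<35)&(S>150)) if n=="Y" else ((H>100)&(H<125)&(S>150))
        pre=np.percentile
        pm=ok&(V>150)&(S<60)&(h>.119)&(h<.146)&(near>.085)&(near<.112)
        arm=ok&col&(abs(h-.123)<.003)&(near>.085)&(near<.108)
        kn=ok&col&(h>.154)&(h<.163)&(near<.14)
        for nm,mm in (("arm",arm),("knob",kn)):
            if mm.any(): print("  ",nm,"ang",np.median(A[mm]).round(2),np.percentile(A[mm],[5,95]).round(2),"c",P[mm].mean(0).round(4),"r",near[mm].mean().round(4),mm.sum())
        out[n]=(ctr,A)
    return out
if __name__=="__main__":
    import sys
    c=dict(np.load(sys.argv[1])) if len(sys.argv)>1 else wrist()
    analyse(c)
E
python3 an.py w2.npz
```

```text
Y ring [ 0.6728 -0.1968  0.0808] 60 med|res| 0.00206 ztop 0.1211
  scale r pct [0.0833 0.0956 0.1042] 2106
  scale ang [-57.71  57.62]
  clip ang 11.29 [ 7.53 15.37] r 0.0976 273 [ 0.5773 -0.2159  0.1154]
   arm ang -43.0 [-44.44 -40.95] c [ 0.6051 -0.1344  0.1241] r 0.0921 51
   knob ang -42.41 [-45.67 -39.32] c [ 0.5855 -0.117   0.1588] r 0.1184 206
B ring [0.6398 0.1004 0.0817] 72 med|res| 0.00158 ztop 0.1211
  scale r pct [0.085  0.0967 0.1055] 2278
  scale ang [-57.98  55.86]
  clip ang 14.23 [10.52 18.18] r 0.0984 270 [0.5444 0.0762 0.1155]
   arm ang 28.38 [25.58 29.56] c [0.555  0.0556 0.1241] r 0.0958 87
   knob ang 27.75 [24.5  30.81] c [0.5338 0.0449 0.1588] r 0.1197 246
```

Request:
send_rows:
  deltas:
    - {"tx": -0.2,"ty": -0.7,"tz": 1,"rx": 0,"ry": 0,"rz": 0.12}
    - {"tx": -0.4,"ty": -1.4,"tz": 2,"rx": 0,"ry": 0,"rz": 0.24}
    - {"tx": -0.6,"ty": -2.1,"tz": 4,"rx": 0,"ry": 0,"rz": 0.36}
    - {"tx": -0.7,"ty": -2.7,"tz": 6,"rx": 0,"ry": 0,"rz": 0.48}
    - {"tx": -0.7,"ty": -2.7,"tz": 8,"rx": 0,"ry": 0,"rz": 0.6}

```text
time: 4.5
position: [0.6073, -0.0935, 0.2422]
tool_rot: [0.299, 0.954, -0.0, 0.001]
ft_force: [-0.5, -0.3, -0.2]
grip_width: 0.0002
```

Request:
send_rows:
  deltas:
    - {"tx": 0,"ty": 0,"tz": 1,"rx": 0,"ry": 0,"rz": 0.1}
    - {"tx": 0,"ty": 0,"tz": 2,"rx": 0,"ry": 0,"rz": 0.14}
    - {"tx": 0,"ty": 0,"tz": 3,"rx": 0,"ry": 0,"rz": 0.14}
    - {"tx": 0,"ty": 0,"tz": 3,"rx": 0,"ry": 0,"rz": 0.14}

```text
time: 4.83
position: [0.6056, -0.0917, 0.2104]
tool_rot: [0.361, 0.932, -0.0, -0.002]
ft_force: [0.2, -0.1, -0.2]
grip_width: 0.0005
```

```bash
python3 - <<'E'
from h import *
c=wrist(); save(c,"w3.png"); o=robot.get_obs(); R=Ro.from_quat(o["tool_rot"]).as_matrix(); print(R.round(3),o["position"],o["q"].round(2),o["grip_width"])
A=np.radians(-42.5);ctr=np.array([.6728,-.1968]);k=ctr+.12*np.array([-np.cos(A),-np.sin(A)]); print("knob in tool",R.T@(np.array([*k,.139])-o["position"])*100)
import an; an.analyse(c)
E
```

```text
[[-0.739  0.674 -0.002]
 [ 0.674  0.739  0.001]
 [ 0.002 -0.001 -1.   ]] [ 0.60622654 -0.09181557  0.21157543] [-0.33  0.52  1.47 -0.    1.15 -1.16] 0.000597973282098507
knob in tool [-0.00842136 -3.2353697   7.26077661]
Y ring [ 0.7939 -0.197   0.1965] 5 med|res| 0.00051 ztop 0.1183
  scale r pct [0.0834 0.0944 0.0978] 43
  scale ang [-6.88  0.74]an.py:27: RuntimeWarning: Mean of empty slice.
  print("  clip ang",A[red].mean().round(2),np.percentile(A[red],[3,97]).round(2),"r",near[red].mean().round(4),red.sum(),P[red].mean(0).round(4))
  ret = ret.dtype.type(ret / rcount)
Traceback (most recent call last):
  File "an.py", line 27, in analyse
    print("  clip ang",A[red].mean().round(2),np.percentile(A[red],[3,97]).round(2),"r",near[red].mean().round(4),red.sum(),P[red].mean(0).round(4))
                                              ~~~~~~~~~~~~~^^^^^^^^^^^^^^^
IndexError: index -1 is out of bounds for axis 0 with size 0
```

View pics/w3.png

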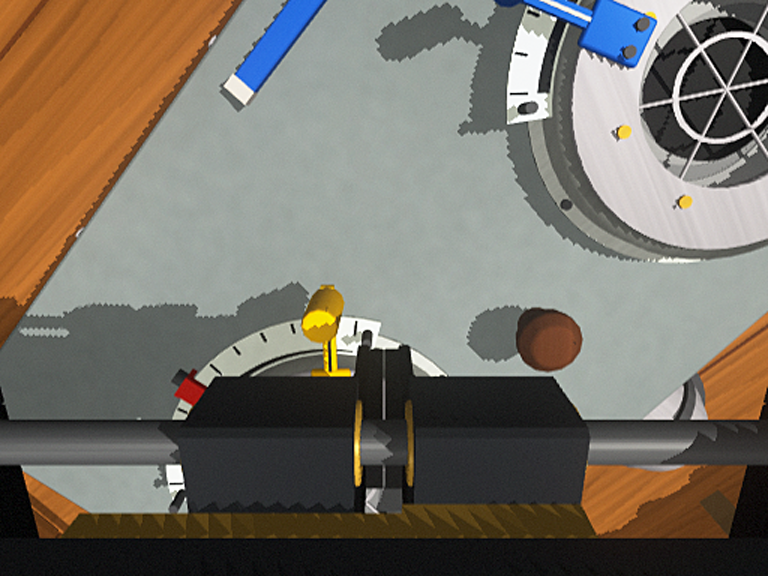

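Request:
send_rows:
  deltas:
    - {"tx": 0,"ty": 0,"tz": 2.5,"rx": 0,"ry": 0,"rz": 0}
    - {"tx": 0,"ty": 0,"tz": 5,"rx": 0,"ry": 0,"rz": 0}
    - {"tx": 0,"ty": 0,"tz": 7.5,"rx": 0,"ry": 0,"rz": 0}
    - {"tx": 0,"ty": 0,"tz": 7.5,"rx": 0,"ry": 0,"rz": 0}
    - {"tx": 0,"ty": -0.2,"tz": 7.5,"rx": 0,"ry": 0,"rz": 0}

```text
time: 5.3
position: [0.6055, -0.093, 0.1373]
tool_rot: [0.361, 0.933, 0.0, -0.001]
ft_force: [-0.3, -0.7, -0.0]
grip_width: 0.0003
```

Request:
send_rows:
  deltas:
    - {"tx": 0,"ty": -0.15,"tz": 0,"rx": 0,"ry": 0,"rz": 0}
    - {"tx": 0,"ty": -0.3,"tz": 0,"rx": 0,"ry": 0,"rz": 0}
    - {"tx": 0,"ty": -0.45,"tz": 0,"rx": 0,"ry": 0,"rz": 0}
    - {"tx": 0,"ty": -0.6,"tz": 0,"rx": 0,"ry": 0,"rz": 0}

```text
time: 5.63
position: [0.6023, -0.0981, 0.1391]
tool_rot: [0.362, 0.932, 0.0, 0.001]
ft_force: [-0.2, 0.1, -0.8]
grip_width: 0.0003
```

```bash
python3 - <<'E'
from h import *
c=wrist(); save(c,"w4.png"); o=robot.get_obs(); R=Ro.from_quat(o["tool_rot"]).as_matrix(); print(o["position"],o["q"].round(2),o["grip_width"],R.T@o["ft_force"])
A=np.radians(-42.5);ctr=np.array([.6728,-.1968]);k=ctr+.12*np.array([-np.cos(A),-np.sin(A)]); print("knob0 in tool",R.T@(np.array([*k,.139])-o["position"])*100)
E
```

```text
[ 0.60190231 -0.09817238  0.13875774] [-0.34  0.61  1.55 -0.    0.98 -1.18] 0.0008387766533564569 [ 0.03545467 -0.94742369 -0.84328213]
knob0 in tool [ 0.11444751 -2.4815814  -0.02579196]
```

View pics/w4.png

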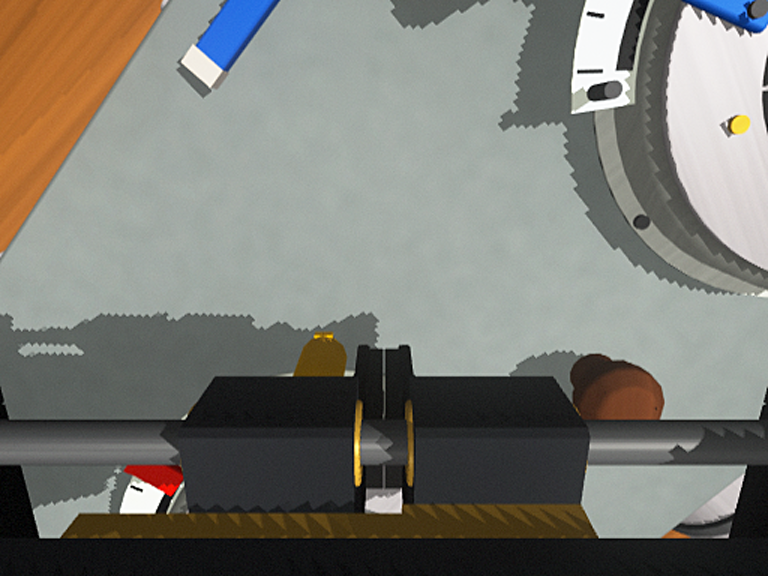

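Request:
send_rows:
  deltas:
    - {"tx": 0,"ty": -0.1,"tz": 0.3,"rx": 0,"ry": 0,"rz": 0}
    - {"tx": 0,"ty": -0.3,"tz": 0.5,"rx": 0,"ry": 0,"rz": 0}
    - {"tx": 0,"ty": -0.4,"tz": 0.5,"rx": 0,"ry": 0,"rz": 0}

```text
time: 5.93
position: [0.5987, -0.1006, 0.1321]
tool_rot: [0.362, 0.932, 0.0, -0.0]
ft_force: [1.7, 1.7, 0.5]
grip_width: 0.0004
```

Request:
send_rows:
  deltas:
    - {"tx": 0.08,"ty": -0.48,"tz": 0,"rx": 0,"ry": 0,"rz": -0.04}
    - {"tx": 0.15,"ty": -0.97,"tz": 0,"rx": 0,"ry": 0,"rz": -0.08}
    - {"tx": 0.19,"ty": -1.45,"tz": 0,"rx": 0,"ry": 0,"rz": -0.12}
    - {"tx": 0.21,"ty": -1.94,"tz": 0,"rx": 0,"ry": 0,"rz": -0.16}
    - {"tx": 0.22,"ty": -2.43,"tz": 0,"rx": 0,"ry": 0,"rz": -0.2}

```text
time: 6.35
position: [0.5817, -0.1169, 0.1324]
tool_rot: [0.266, 0.964, 0.001, 0.001]
ft_force: [2.1, 1.6, -0.1]
grip_width: 0.0003
```

```bash
cat > st.py <<'E'
from h import *
o=robot.get_obs(); R=Ro.from_quat(o["tool_rot"]).as_matrix(); print(o["position"].round(4),o["q"].round(2),"F tool",(R.T@o["ft_force"]).round(2))
ctr=np.array([.6728,-.1968]); d=R.T@(np.array([*ctr,o["position"][2]])-o["position"]); print("axis in tool cm",d.round(4)*100,"yaw A deg",np.degrees(np.arctan2(-R[1,0],-R[0,0])))
E
python3 st.py
```

```text
[ 0.5817 -0.1169  0.1324] [-0.39  0.6   1.6   0.    0.94 -1.42] F tool [-1.02  2.45  0.06]
axis in tool cm [-1.192e+01 -2.200e+00  1.000e-02] yaw A deg -30.830002394446062
```

Request:
send_rows:
  deltas:
    - {"tx": 0.08,"ty": -0.48,"tz": 0,"rx": 0,"ry": 0,"rz": -0.04}
    - {"tx": 0.15,"ty": -0.97,"tz": 0,"rx": 0,"ry": 0,"rz": -0.08}
    - {"tx": 0.19,"ty": -1.45,"tz": 0,"rx": 0,"ry": 0,"rz": -0.12}
    - {"tx": 0.21,"ty": -1.94,"tz": 0,"rx": 0,"ry": 0,"rz": -0.16}
    - {"tx": 0.22,"ty": -2.43,"tz": 0,"rx": 0,"ry": 0,"rz": -0.2}

```text
time: 6.77
position: [0.5676, -0.1366, 0.1326]
tool_rot: [0.168, 0.986, 0.0, 0.001]
ft_force: [2.7, 2.2, 0.3]
grip_width: -0.0
```

Request:
send_rows:
  deltas:
    - {"tx": 0.08,"ty": -0.48,"tz": 0,"rx": 0,"ry": 0,"rz": -0.04}
    - {"tx": 0.15,"ty": -0.97,"tz": 0,"rx": 0,"ry": 0,"rz": -0.08}
    - {"tx": 0.19,"ty": -1.45,"tz": 0,"rx": 0,"ry": 0,"rz": -0.12}
    - {"tx": 0.21,"ty": -1.94,"tz": 0,"rx": 0,"ry": 0,"rz": -0.16}
    - {"tx": 0.22,"ty": -2.43,"tz": 0,"rx": 0,"ry": 0,"rz": -0.2}

```text
time: 7.18
position: [0.5573, -0.1587, 0.1327]
tool_rot: [0.069, 0.998, 0.0, 0.001]
ft_force: [2.2, 2.8, 0.2]
grip_width: 0.0005
```

```bash
python3 st.py; python3 - <<'E'
from h import *
c=wrist(); save(c,"w5.png"); c=robot.camera("top"); im=cv2.cvtColor(c["color"],cv2.COLOR_RGB2BGR)
cv2.imwrite("pics/t5.png",cv2.resize(im[100:240,150:360],None,fx=3.8,fy=3.8,interpolation=cv2.INTER_CUBIC))
E
```

```text
[ 0.5573 -0.1587  0.1327] [-0.47  0.58  1.63  0.    0.92 -1.9 ] F tool [-1.8   3.13 -0.24]
axis in tool cm [-11.96  -2.18   0.02] yaw A deg -7.915840769173924
```

View pics/w5.png

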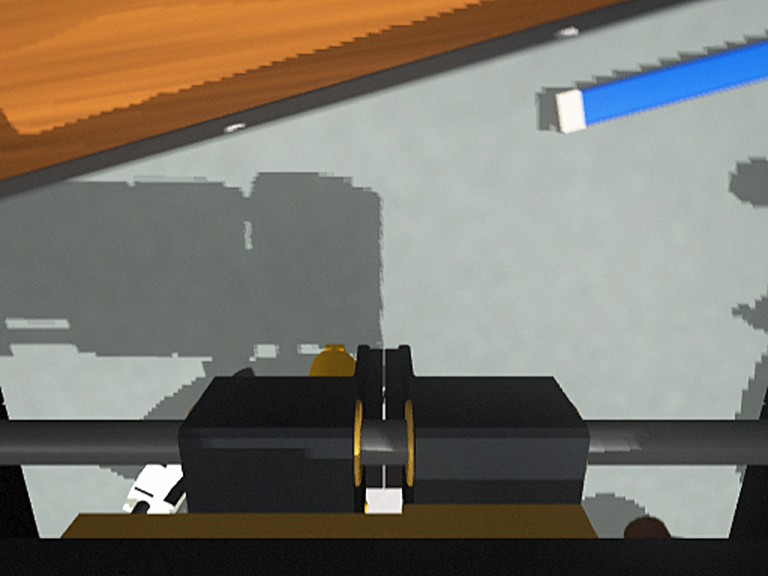

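View pics/t5.png

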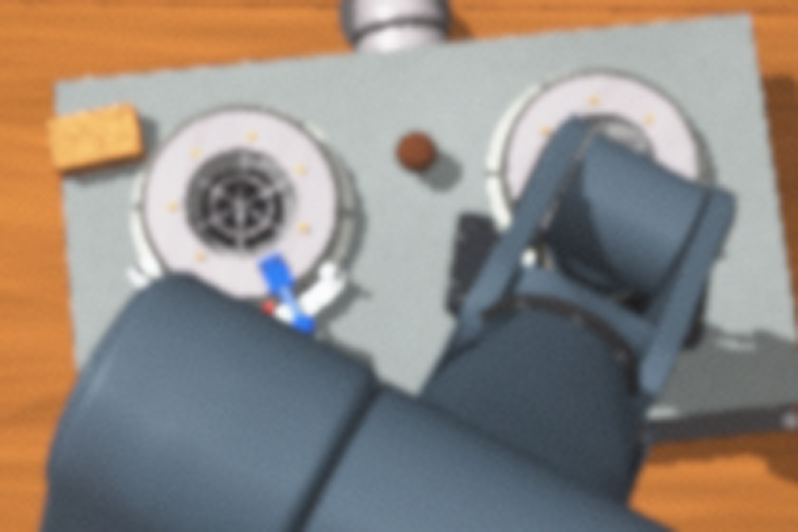

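Request:
send_rows:
  deltas:
    - {"tx": 0.08,"ty": -0.48,"tz": 0,"rx": 0,"ry": 0,"rz": -0.04}
    - {"tx": 0.15,"ty": -0.97,"tz": 0,"rx": 0,"ry": 0,"rz": -0.08}
    - {"tx": 0.19,"ty": -1.45,"tz": 0,"rx": 0,"ry": 0,"rz": -0.12}
    - {"tx": 0.21,"ty": -1.94,"tz": 0,"rx": 0,"ry": 0,"rz": -0.16}
    - {"tx": 0.22,"ty": -2.43,"tz": 0,"rx": 0,"ry": 0,"rz": -0.2}

```text
time: 7.7
position: [0.5512, -0.182, 0.1325]
tool_rot: [-0.03, 1.0, 0.001, 0.0]
ft_force: [2.6, 2.7, 0.8]
grip_width: 0.0005
```

Request:
send_rows:
  deltas:
    - {"tx": 0.04,"ty": -0.24,"tz": 0,"rx": 0,"ry": 0,"rz": -0.02}
    - {"tx": 0.08,"ty": -0.48,"tz": 0,"rx": 0,"ry": 0,"rz": -0.04}
    - {"tx": 0.11,"ty": -0.72,"tz": 0,"rx": 0,"ry": 0,"rz": -0.06}
    - {"tx": 0.15,"ty": -0.97,"tz": 0,"rx": 0,"ry": 0,"rz": -0.08}
    - {"tx": 0.15,"ty": -0.97,"tz": 0,"rx": 0,"ry": 0,"rz": -0.08}

```text
time: 8.12
position: [0.5498, -0.1927, 0.1325]
tool_rot: [-0.07, 0.998, -0.0, -0.0]
ft_force: [0.1, 1.7, 0.6]
grip_width: 0.0001
```

```bash
python3 st.py
```

```text
[ 0.5498 -0.1927  0.1325] [-0.53  0.59  1.62 -0.    0.93 -2.24] F tool [-0.3   1.7  -0.63]
axis in tool cm [-12.12  -2.13  -0.  ] yaw A deg 8.066467063546416
```

Request:
send_rows:
  deltas:
    - {"tx": 0,"ty": 0.6,"tz": 0,"rx": 0,"ry": 0,"rz": 0}
    - {"tx": 0,"ty": 1.2,"tz": -1,"rx": 0,"ry": 0,"rz": 0}
    - {"tx": 0,"ty": 1.2,"tz": -4,"rx": 0,"ry": 0,"rz": 0}
    - {"tx": -1,"ty": 3,"tz": -7,"rx": 0,"ry": 0,"rz": 0}
    - {"tx": -2,"ty": 6,"tz": -9,"rx": 0,"ry": 0,"rz": 0}

```text
time: 8.53
position: [0.5625, -0.1325, 0.2257]
tool_rot: [-0.068, 0.998, -0.002, 0.002]
ft_force: [1.7, -0.4, -0.6]
grip_width: 0.0002
```

Request:
send_rows:
  deltas:
    - {"tx": -1,"ty": 2,"tz": -3,"rx": 0,"ry": 0,"rz": 0.05}
    - {"tx": -2,"ty": 4,"tz": -6,"rx": 0,"ry": 0,"rz": 0.1}
    - {"tx": -3,"ty": 5.5,"tz": -9,"rx": 0,"ry": 0,"rz": 0.14}
    - {"tx": -3,"ty": 5.5,"tz": -10,"rx": 0,"ry": 0,"rz": 0.14}
    - {"tx": -3,"ty": 5.5,"tz": -10,"rx": 0,"ry": 0,"rz": 0.14}

```text
time: 8.95
position: [0.5847, -0.0712, 0.3265]
tool_rot: [-0.002, 1.0, -0.002, 0.003]
ft_force: [0.3, -0.8, -0.0]
grip_width: 0.0007
```

```bash
python3 - <<'E'
from h import *
import an
c=wrist(); save(c,"w6.png"); np.savez("w6.npz",**c); print(robot.get_obs()["position"],robot.get_obs()["q"])
an.analyse(c)
for l,z in [("yellow_pointer",.123),("set_mark",.123)]:
    for r in robot.tip_of(l,"wrist")[:2]: print(l,round(r["p"],2),np.round(r["xy"],1),np.round(atz(c,r["xy"],z),4))
E
```

```text
[ 0.58319044 -0.07159222  0.3237765 ] [-3.11571692e-01  3.76557702e-01  1.40011823e+00 -1.22230153e-03
  1.36250877e+00 -1.88395897e+00]
Y ring [ 0.6734 -0.1968  0.0803] 52 med|res| 0.00212 ztop 0.1211
  scale r pct [0.084  0.0962 0.1048] 2154
  scale ang [-56.96  57.12]
  clip ang 13.39 [11.55 15.31] r 0.0959 90 [ 0.5801 -0.219   0.1157]
   arm ang 6.52 [5.14 8.97] c [ 0.5778 -0.2085  0.124 ] r 0.0963 101
   knob ang 6.64 [3.5  9.95] c [ 0.5556 -0.2106  0.1587] r 0.1187 219
B ring [0.6385 0.1    0.0812] 72 med|res| 0.00201 ztop 0.1211
  scale r pct [0.0841 0.0956 0.1045] 2161
  scale ang [-58.5   56.33]
  clip ang 14.17 [10.49 18.19] r 0.0971 250 [0.5444 0.0763 0.1154]
   arm ang 28.59 [25.78 29.81] c [0.5547 0.0553 0.1242] r 0.095 75
   knob ang 27.77 [24.45 30.81] c [0.5335 0.0448 0.1588] r 0.1186 228
yellow_pointer 0.86 [134.9 160. ] [ 0.5799 -0.2084  0.123 ]
```

View pics/w6.png

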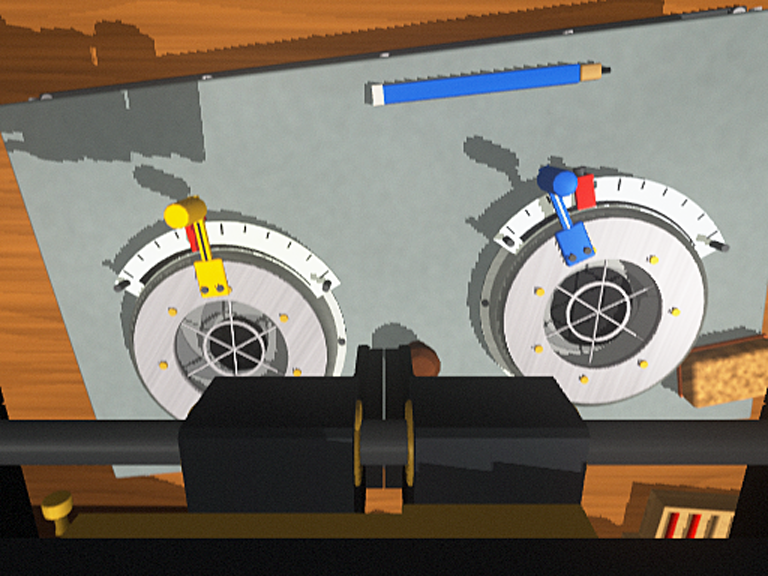

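Request:
send_rows:
  deltas:
    - {"tx": 1,"ty": -3,"tz": 1,"rx": 0,"ry": 0,"rz": -0.05}
    - {"tx": 2,"ty": -6,"tz": 3,"rx": 0,"ry": 0,"rz": -0.1}
    - {"tx": 3,"ty": -9,"tz": 5,"rx": 0,"ry": 0,"rz": -0.15}
    - {"tx": 3.7,"ty": -10.3,"tz": 7,"rx": 0,"ry": 0,"rz": -0.2}
    - {"tx": 3.7,"ty": -10.3,"tz": 9,"rx": 0,"ry": 0,"rz": -0.2}

```text
time: 9.52
position: [0.543, -0.1782, 0.2293]
tool_rot: [-0.098, 0.995, 0.001, -0.003]
ft_force: [0.6, 0.7, -0.4]
grip_width: 0.0002
```

Request:
send_rows:
  deltas:
    - {"tx": 0,"ty": 0,"tz": 2,"rx": 0,"ry": 0,"rz": 0}
    - {"tx": 0,"ty": 0,"tz": 2,"rx": 0,"ry": 0,"rz": 0}

```text
time: 9.68
position: [0.5414, -0.1741, 0.2063]
tool_rot: [-0.099, 0.995, 0.004, -0.006]
ft_force: [-0.2, -0.1, -0.6]
grip_width: 0.0001
```

```bash
sed -i 's/ctr=np.array(\[.6728,-.1968\])/ctr=np.array([.673,-.1968])/' st.py; python3 st.py
```

```text
[ 0.5414 -0.1741  0.2063] [-0.51  0.48  1.58 -0.    1.1  -2.28] F tool [ 0.25 -0.01  0.63]
axis in tool cm [-12.46  -4.81  -0.18] yaw A deg 11.312248281529723
```

Request:
send_rows:
  deltas:
    - {"tx": -0.2,"ty": 0,"tz": 2.5,"rx": 0,"ry": 0,"rz": 0}
    - {"tx": -0.3,"ty": 0,"tz": 5,"rx": 0,"ry": 0,"rz": 0}
    - {"tx": -0.3,"ty": 0,"tz": 7.3,"rx": 0,"ry": 0,"rz": 0}
    - {"tx": -0.3,"ty": 0,"tz": 7.3,"rx": 0,"ry": 0,"rz": 0}
    - {"tx": -0.3,"ty": -0.8,"tz": 7.3,"rx": 0,"ry": 0,"rz": 0}

```text
time: 10.1
position: [0.5489, -0.1804, 0.1383]
tool_rot: [-0.1, 0.995, 0.002, -0.002]
ft_force: [-0.2, -0.0, 0.2]
grip_width: 0.0005
```

Request:
send_rows:
  deltas:
    - {"tx": 0,"ty": -0.3,"tz": 0,"rx": 0,"ry": 0,"rz": 0}
    - {"tx": 0,"ty": -0.3,"tz": 0,"rx": 0,"ry": 0,"rz": 0}

```text
time: 10.27
position: [0.553, -0.1868, 0.1413]
tool_rot: [-0.099, 0.995, -0.001, 0.002]
ft_force: [-0.2, 0.8, 0.1]
grip_width: 0.0003
```

```bash
python3 st.py
```

```text
[ 0.553  -0.1868  0.1413] [-0.52  0.58  1.62 -0.    0.94 -2.29] F tool [ 0.06  0.79 -0.15]
axis in tool cm [-11.56  -3.36   0.04] yaw A deg 11.417568404702518
```

Request:
send_rows:
  deltas:
    - {"tx": 0.2,"ty": -0.2,"tz": 0.4,"rx": 0,"ry": 0,"rz": 0}
    - {"tx": 0.4,"ty": -0.4,"tz": 0.7,"rx": 0,"ry": 0,"rz": 0}
    - {"tx": 0.4,"ty": -0.6,"tz": 0.7,"rx": 0,"ry": 0,"rz": 0}
    - {"tx": 0.4,"ty": -0.8,"tz": 0.7,"rx": 0,"ry": 0,"rz": 0}
    - {"tx": 0.4,"ty": -0.8,"tz": 0.7,"rx": 0,"ry": 0,"rz": 0}

```text
time: 10.68
position: [0.5487, -0.1934, 0.1325]
tool_rot: [-0.1, 0.995, 0.0, -0.0]
ft_force: [-0.9, 0.4, 0.2]
grip_width: 0.0008
```

```bash
python3 st.py
```

```text
[ 0.5487 -0.1934  0.1325] [-0.53  0.59  1.62  0.    0.93 -2.3 ] F tool [ 0.75  0.6  -0.2 ]
axis in tool cm [-1.211e+01 -2.800e+00 -1.000e-02] yaw A deg 11.451711675974796
```

Request:
send_rows:
  deltas:
    - {"tx": 0,"ty": -0.2,"tz": 0,"rx": 0,"ry": 0,"rz": 0}
    - {"tx": 0,"ty": -0.36,"tz": 0,"rx": 0,"ry": 0,"rz": 0}
    - {"tx": 0,"ty": -0.36,"tz": 0,"rx": 0,"ry": 0,"rz": 0}
    - {"tx": 0,"ty": -0.36,"tz": 0,"rx": 0,"ry": 0,"rz": 0}

```text
time: 11.02
position: [0.5492, -0.1966, 0.1324]
tool_rot: [-0.1, 0.995, 0.0, -0.001]
ft_force: [-2.6, 1.6, 1.3]
grip_width: 0.0002
```

```bash
python3 st.py
```

```text
[ 0.5492 -0.1966  0.1324] [-0.54  0.59  1.62 -0.    0.93 -2.31] F tool [ 2.24  2.07 -1.27]
axis in tool cm [-12.13  -2.48  -0.02] yaw A deg 11.477104426093637
```

Request:
send_rows:
  deltas:
    - {"tx": 0,"ty": 0.6,"tz": 0,"rx": 0,"ry": 0,"rz": 0}
    - {"tx": 0,"ty": 1.2,"tz": -1,"rx": 0,"ry": 0,"rz": 0}
    - {"tx": 0,"ty": 1.2,"tz": -4,"rx": 0,"ry": 0,"rz": 0}
    - {"tx": -1,"ty": 3,"tz": -7,"rx": 0,"ry": 0,"rz": 0}
    - {"tx": -2,"ty": 6,"tz": -9,"rx": 0,"ry": 0,"rz": 0}

```text
time: 11.43
position: [0.5603, -0.1367, 0.2262]
tool_rot: [-0.098, 0.995, -0.003, 0.003]
ft_force: [1.4, 0.1, -0.7]
grip_width: 0.0004
```

Request:
send_rows:
  deltas:
    - {"tx": -1,"ty": 2,"tz": -3,"rx": 0,"ry": 0,"rz": 0.05}
    - {"tx": -2,"ty": 4,"tz": -6,"rx": 0,"ry": 0,"rz": 0.1}
    - {"tx": -3,"ty": 5.5,"tz": -9,"rx": 0,"ry": 0,"rz": 0.15}
    - {"tx": -3,"ty": 5.5,"tz": -10,"rx": 0,"ry": 0,"rz": 0.2}
    - {"tx": -3,"ty": 5.5,"tz": -10,"rx": 0,"ry": 0,"rz": 0.2}

```text
time: 11.85
position: [0.5787, -0.0734, 0.3277]
tool_rot: [-0.001, 1.0, -0.002, 0.005]
ft_force: [0.2, -0.5, 0.5]
grip_width: 0.0006
```

```bash
python3 - <<'E'
from h import *
import an
c=wrist(); save(c,"w7.png"); np.savez("w7.npz",**c); print(robot.get_obs()["position"],robot.get_obs()["q"])
an.analyse(c)
for l,z in [("yellow_pointer",.123),("set_mark",.123)]:
    for r in robot.tip_of(l,"wrist")[:2]: print(l,round(r["p"],2),np.round(r["xy"],1),np.round(atz(c,r["xy"],z),4))
im=cv2.cvtColor(c["color"],cv2.COLOR_RGB2BGR);cv2.imwrite("pics/w7z.png",cv2.resize(im[100:240,70:250],None,fx=4,fy=4,interpolation=cv2.INTER_CUBIC))
E
```

```text
[ 0.57715084 -0.07380824  0.32503347] [-3.18953277e-01  3.65008712e-01  1.41502505e+00 -3.58063062e-04
  1.35554062e+00 -1.89253784e+00]
Y ring [ 0.6726 -0.1969  0.0801] 50 med|res| 0.00146 ztop 0.1211
  scale r pct [0.0833 0.0956 0.1042] 2143
  scale ang [-57.54  57.36]
  clip ang 11.85 [ 7.13 15.37] r 0.0959 79 [ 0.579  -0.2165  0.1152]
   arm ang 7.94 [ 6.88 10.64] c [ 0.5771 -0.211   0.1239] r 0.0966 104
   knob ang 8.23 [ 4.95 11.74] c [ 0.5561 -0.2139  0.1587] r 0.1178 216
B ring [0.6384 0.1006 0.0803] 72 med|res| 0.00182 ztop 0.1212
  scale r pct [0.0839 0.0956 0.1046] 2106
  scale ang [-58.48  56.52]
  clip ang 14.45 [10.97 18.58] r 0.0972 245 [0.5443 0.0764 0.1154]
   arm ang 28.9 [26.   29.97] c [0.5549 0.0554 0.124 ] r 0.095 71
   knob ang 27.95 [24.73 31.07] c [0.5333 0.0448 0.1588] r 0.1191 222
yellow_pointer 0.73 [136.3 163.2] [ 0.5785 -0.21    0.123 ]
set_mark 0.53 [130.  160.5] [ 0.5754 -0.2168  0.123 ]
set_mark 0.49 [280.7 241.2] [ 0.6755 -0.0442  0.123 ]
```

View pics/w7z.png

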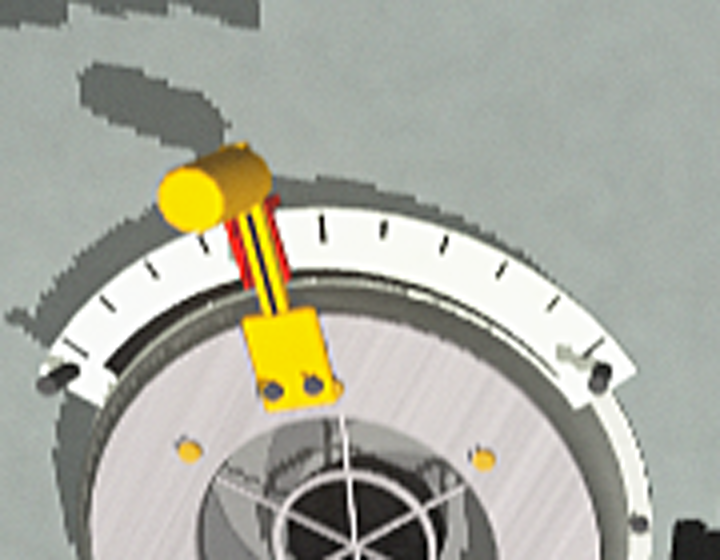

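```bash
cat > edge.py <<'E'
from h import *
import sys
c=dict(np.load(sys.argv[1])); ctr=np.array([.6728,-.1968])
def samp(z,r,As):
    a=np.radians(As); X=np.stack([ctr[0]-r*np.cos(a),ctr[1]-r*np.sin(a),np.full(len(a),z)],-1)
    p=(X@c["R"].T+c["t"])@c["intrinsics"].T; uv=(p[:,:2]/p[:,2:]).astype(np.float32)
    return cv2.remap(c["color"],uv[None,:,0],uv[None,:,1],cv2.INTER_LINEAR)[0]
As=np.arange(-2,24,.25)
for r in (.092,.095,.098,.101):
    o=[]
    for z,col in ((.1240,"y"),(.1153,"r")):
        s=cv2.cvtColor(samp(z,r,As)[None],cv2.COLOR_RGB2HSV)[0].astype(int)
        m=(s[:,0]>18)&(s[:,0]<35)&(s[:,1]>140) if col=="y" else ((s[:,0]<8)|(s[:,0]>172))&(s[:,1]>150)
        k=As[m]; o.append((col,k.min(),k.max(),(k.min()+k.max())/2) if len(k) else None)
    print(r,o)
E
python3 edge.py w7.npz; echo; python3 edge.py w2.npz;echo; python3 edge.py w6.npz
```

```text
0.092 [('y', np.float64(6.25), np.float64(11.0), np.float64(8.625)), ('r', np.float64(6.75), np.float64(15.25), np.float64(11.0))]
0.095 [('y', np.float64(6.5), np.float64(11.0), np.float64(8.75)), ('r', np.float64(7.0), np.float64(15.25), np.float64(11.125))]
0.098 [('y', np.float64(6.25), np.float64(10.75), np.float64(8.5)), ('r', np.float64(7.25), np.float64(15.25), np.float64(11.25))]
0.101 [('y', np.float64(6.5), np.float64(10.75), np.float64(8.625)), ('r', np.float64(7.25), np.float64(15.0), np.float64(11.125))]

0.092 [None, ('r', np.float64(7.0), np.float64(15.5), np.float64(11.25))]
0.095 [None, ('r', np.float64(7.25), np.float64(15.5), np.float64(11.375))]
0.098 [None, ('r', np.float64(7.5), np.float64(15.5), np.float64(11.5))]
0.101 [None, ('r', np.float64(7.5), np.float64(15.25), np.float64(11.375))]

0.092 [('y', np.float64(4.5), np.float64(9.5), np.float64(7.0)), ('r', np.float64(12.0), np.float64(15.25), np.float64(13.625))]
0.095 [('y', np.float64(4.5), np.float64(9.25), np.float64(6.875)), ('r', np.float64(12.0), np.float64(15.25), np.float64(13.625))]
0.098 [('y', np.float64(4.75), np.float64(9.25), np.float64(7.0)), ('r', np.float64(11.75), np.float64(15.25), np.float64(13.5))]
0.101 [('y', np.float64(4.75), np.float64(9.25), np.float64(7.0)), ('r', np.float64(11.75), np.float64(15.0), np.float64(13.375))]
```

Request:
send_rows:
  deltas:
    - {"tx": 0.8,"ty": -3,"tz": 1,"rx": 0,"ry": 0,"rz": -0.05}
    - {"tx": 1.6,"ty": -6,"tz": 3,"rx": 0,"ry": 0,"rz": -0.1}
    - {"tx": 2.4,"ty": -9,"tz": 5,"rx": 0,"ry": 0,"rz": -0.15}
    - {"tx": 2.7,"ty": -10.1,"tz": 7,"rx": 0,"ry": 0,"rz": -0.2}
    - {"tx": 2.7,"ty": -10.1,"tz": 9,"rx": 0,"ry": 0,"rz": -0.2}

```text
time: 12.42
position: [0.547, -0.1787, 0.2299]
tool_rot: [-0.099, 0.995, 0.0, -0.001]
ft_force: [0.7, 0.9, -0.4]
grip_width: 0.0003
```

Request:
send_rows:
  deltas:
    - {"tx": 0,"ty": 0,"tz": 2,"rx": 0,"ry": 0,"rz": 0}
    - {"tx": 0,"ty": 0,"tz": 2,"rx": 0,"ry": 0,"rz": 0}

```text
time: 12.58
position: [0.5448, -0.1746, 0.2068]
tool_rot: [-0.099, 0.995, 0.004, -0.005]
ft_force: [-0.7, 0.4, 0.0]
grip_width: 0.0006
```

```bash
python3 st.py
```

```text
[ 0.5448 -0.1746  0.2068] [-0.51  0.48  1.58 -0.    1.1  -2.27] F tool [ 0.64  0.56 -0.02]
axis in tool cm [-12.13  -4.7   -0.16] yaw A deg 11.370037658590048
```

Request:
send_rows:
  deltas:
    - {"tx": 0,"ty": 0,"tz": 2.5,"rx": 0,"ry": 0,"rz": 0}
    - {"tx": 0,"ty": 0,"tz": 5,"rx": 0,"ry": 0,"rz": 0}
    - {"tx": 0,"ty": 0,"tz": 7.4,"rx": 0,"ry": 0,"rz": 0}
    - {"tx": 0,"ty": -0.6,"tz": 7.4,"rx": 0,"ry": 0,"rz": 0}
    - {"tx": 0,"ty": -1.2,"tz": 7.4,"rx": 0,"ry": 0,"rz": 0}

```text
time: 13.0
position: [0.5505, -0.187, 0.1376]
tool_rot: [-0.1, 0.995, 0.001, -0.002]
ft_force: [-0.4, -0.6, 0.4]
grip_width: 0.0007
```

Request:
send_rows:
  deltas:
    - {"tx": 0,"ty": -0.2,"tz": 0.3,"rx": 0,"ry": 0,"rz": 0}
    - {"tx": 0,"ty": -0.4,"tz": 0.4,"rx": 0,"ry": 0,"rz": 0}
    - {"tx": 0,"ty": -0.4,"tz": 0.4,"rx": 0,"ry": 0,"rz": 0}

```text
time: 13.25
position: [0.5531, -0.1922, 0.1358]
tool_rot: [-0.1, 0.995, -0.001, 0.001]
ft_force: [0.3, 0.1, 1.0]
grip_width: 0.0006
```

```bash
python3 st.py
```

```text
[ 0.5531 -0.1922  0.1358] [-0.53  0.59  1.62 -0.    0.94 -2.3 ] F tool [-0.3   0.07 -0.95]
axis in tool cm [-11.66  -2.83   0.03] yaw A deg 11.434599437972862
```

Request:
send_rows:
  deltas:
    - {"tx": 0.2,"ty": -0.25,"tz": 0.2,"rx": 0,"ry": 0,"rz": 0}
    - {"tx": 0.3,"ty": -0.5,"tz": 0.3,"rx": 0,"ry": 0,"rz": 0}
    - {"tx": 0.3,"ty": -0.7,"tz": 0.3,"rx": 0,"ry": 0,"rz": 0}
    - {"tx": 0.3,"ty": -0.85,"tz": 0.3,"rx": 0,"ry": 0,"rz": 0}
    - {"tx": 0.3,"ty": -0.85,"tz": 0.3,"rx": 0,"ry": 0,"rz": 0}

```text
time: 13.67
position: [0.5507, -0.1998, 0.1318]
tool_rot: [-0.1, 0.995, 0.0, -0.0]
ft_force: [-0.9, 1.1, 2.2]
grip_width: 0.0006
```

```bash
python3 st.py
```

```text
[ 0.5507 -0.1998  0.1318] [-0.54  0.59  1.62  0.    0.93 -2.31] F tool [ 0.68  1.29 -2.23]
axis in tool cm [-1.205e+01 -2.140e+00 -1.000e-02] yaw A deg 11.469860794083413
```

Request:
send_rows:
  deltas:
    - {"tx": 0,"ty": -0.15,"tz": 0,"rx": 0,"ry": 0,"rz": 0}
    - {"tx": 0,"ty": -0.22,"tz": 0,"rx": 0,"ry": 0,"rz": 0}
    - {"tx": 0,"ty": -0.22,"tz": 0,"rx": 0,"ry": 0,"rz": 0}
    - {"tx": 0,"ty": -0.22,"tz": 0,"rx": 0,"ry": 0,"rz": 0}

```text
time: 14.0
position: [0.5512, -0.202, 0.1315]
tool_rot: [-0.1, 0.995, 0.0, -0.0]
ft_force: [-1.7, 1.8, 2.1]
grip_width: 0.0004
```

```bash
python3 st.py
```

```text
[ 0.5512 -0.202   0.1315] [-0.54  0.59  1.61 -0.    0.94 -2.31] F tool [ 1.31  2.12 -2.15]
axis in tool cm [-1.204e+01 -1.910e+00 -1.000e-02] yaw A deg 11.470063017028378
```

Request:
send_rows:
  deltas:
    - {"tx": 0,"ty": 0.6,"tz": 0,"rx": 0,"ry": 0,"rz": 0}
    - {"tx": 0,"ty": 1.2,"tz": -1,"rx": 0,"ry": 0,"rz": 0}
    - {"tx": 0,"ty": 1.2,"tz": -4,"rx": 0,"ry": 0,"rz": 0}
    - {"tx": -1,"ty": 3,"tz": -7,"rx": 0,"ry": 0,"rz": 0}
    - {"tx": -2,"ty": 6,"tz": -9,"rx": 0,"ry": 0,"rz": 0}

```text
time: 14.42
position: [0.5613, -0.1418, 0.2247]
tool_rot: [-0.098, 0.995, -0.002, 0.003]
ft_force: [1.4, -0.3, 0.3]
grip_width: 0.0004
```

Request:
send_rows:
  deltas:
    - {"tx": -1,"ty": 2,"tz": -3,"rx": 0,"ry": 0,"rz": 0.05}
    - {"tx": -2,"ty": 4,"tz": -6,"rx": 0,"ry": 0,"rz": 0.1}
    - {"tx": -3,"ty": 5.5,"tz": -9,"rx": 0,"ry": 0,"rz": 0.15}
    - {"tx": -3,"ty": 5.5,"tz": -10,"rx": 0,"ry": 0,"rz": 0.2}
    - {"tx": -3,"ty": 5.5,"tz": -10,"rx": 0,"ry": 0,"rz": 0.2}

```text
time: 14.83
position: [0.5798, -0.0785, 0.3262]
tool_rot: [-0.001, 1.0, -0.002, 0.005]
ft_force: [0.5, -0.6, 0.2]
grip_width: 0.0007
```

```bash
python3 - <<'E'
from h import *
import an
c=wrist(); save(c,"w8.png"); np.savez("w8.npz",**c); print(robot.get_obs()["position"],robot.get_obs()["q"])
an.analyse(c)
im=cv2.cvtColor(c["color"],cv2.COLOR_RGB2BGR);cv2.imwrite("pics/w8z.png",cv2.resize(im[100:240,70:250],None,fx=4,fy=4,interpolation=cv2.INTER_CUBIC))
E
python3 edge.py w8.npz
```

```text
[ 0.57837208 -0.07893949  0.32359542] [-3.26714814e-01  3.69620123e-01  1.41170049e+00 -4.85377711e-04
  1.35542081e+00 -1.90015668e+00]
Y ring [ 0.6741 -0.1965  0.0811] 50 med|res| 0.00144 ztop 0.1211
  scale r pct [0.0845 0.0969 0.1053] 2176
  scale ang [-56.71  56.68]
  clip ang 8.92 [ 7.34 10.67] r 0.0988 115 [ 0.5766 -0.2118  0.115 ]
   arm ang 10.92 [ 9.63 13.59] c [ 0.5793 -0.2156  0.124 ] r 0.0968 111
   knob ang 11.24 [ 8.06 14.45] c [ 0.5573 -0.2197  0.1587] r 0.1192 215
B ring [0.6394 0.1003 0.082 ] 72 med|res| 0.00195 ztop 0.1211
  scale r pct [0.0848 0.0964 0.1052] 2103
  scale ang [-57.99  55.94]
  clip ang 14.07 [10.49 18.19] r 0.0979 241 [0.5445 0.0766 0.1154]
   arm ang 28.57 [25.59 29.69] c [0.5553 0.0555 0.124 ] r 0.0953 77
   knob ang 27.52 [24.49 30.71] c [0.5334 0.045  0.1587] r 0.1196 220
0.092 [('y', np.float64(9.25), np.float64(13.75), np.float64(11.5)), ('r', np.float64(7.0), np.float64(10.5), np.float64(8.75))]
0.095 [('y', np.float64(9.25), np.float64(13.75), np.float64(11.5)), ('r', np.float64(7.0), np.float64(10.75), np.float64(8.875))]
0.098 [('y', np.float64(9.25), np.float64(13.75), np.float64(11.5)), ('r', np.float64(7.25), np.float64(10.75), np.float64(9.0))]
0.101 [('y', np.float64(9.25), np.float64(13.5), np.float64(11.375)), ('r', np.float64(7.25), np.float64(10.75), np.float64(9.0))]
```

View pics/w8z.png

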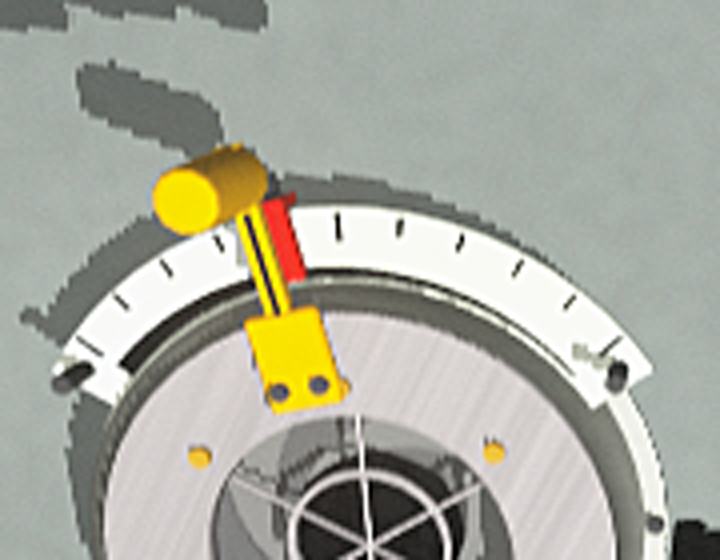

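Request:
send_rows:
  deltas:
    - {"tx": 0.7,"ty": 2.4,"tz": 1,"rx": 0,"ry": 0,"rz": -0.1}
    - {"tx": 1.4,"ty": 4.8,"tz": 3,"rx": 0,"ry": 0,"rz": -0.2}
    - {"tx": 2.1,"ty": 7.2,"tz": 5,"rx": 0,"ry": 0,"rz": -0.3}
    - {"tx": 2.8,"ty": 9.2,"tz": 7,"rx": 0,"ry": 0,"rz": -0.4}
    - {"tx": 3.1,"ty": 9.7,"tz": 9,"rx": 0,"ry": 0,"rz": -0.485}

```text
time: 15.3
position: [0.5434, 0.02, 0.229]
tool_rot: [-0.244, 0.97, 0.001, -0.002]
ft_force: [-0.3, 0.4, -0.1]
grip_width: 0.0006
```

Request:
send_rows:
  deltas:
    - {"tx": 0,"ty": 0,"tz": 2,"rx": 0,"ry": 0,"rz": 0}
    - {"tx": 0,"ty": 0,"tz": 2,"rx": 0,"ry": 0,"rz": 0}
    - {"tx": 0,"ty": 0,"tz": 2,"rx": 0,"ry": 0,"rz": 0}

```text
time: 15.55
position: [0.5449, 0.0174, 0.2096]
tool_rot: [-0.24, 0.971, 0.001, -0.002]
ft_force: [-0.1, 0.0, -0.1]
grip_width: 0.0004
```

```bash
sed 's/\[.673,-.1968\]/[.639,.1003]/' st.py > stb.py; python3 stb.py; python3 -c "
from h import *
c=wrist(); save(c,'w9.png')
np.savez('w9.npz',**c)"; python3 edge.py w9.npz
```

```text
[0.5449 0.0174 0.2096] [-0.17  0.44  1.64 -0.    1.06 -2.23] F tool [0.12 0.08 0.08]
axis in tool cm [-12.19   2.95  -0.04] yaw A deg 27.79516033153033
0.092 [None, None]
0.095 [None, None]
0.098 [None, None]
0.101 [None, None]
```

View pics/w9.png

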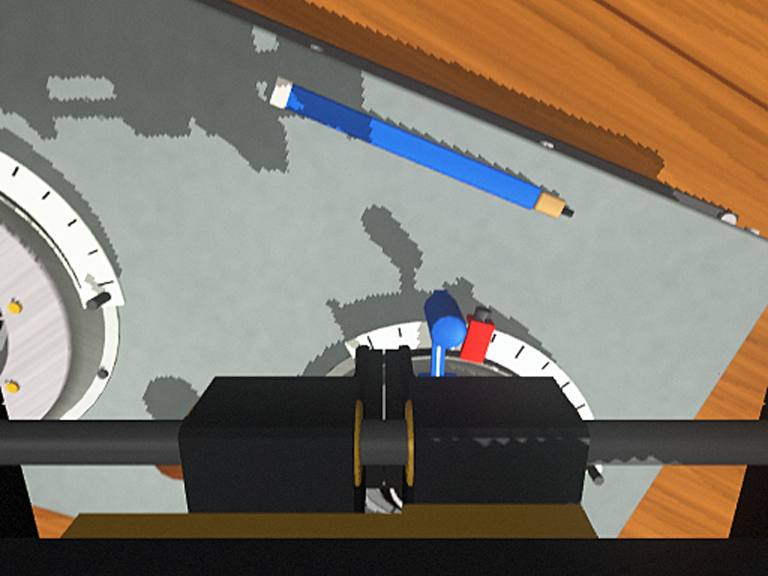

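Request:
send_rows:
  deltas:
    - {"tx": 0,"ty": 0,"tz": 2.5,"rx": 0,"ry": 0,"rz": 0}
    - {"tx": 0,"ty": 0,"tz": 5,"rx": 0,"ry": 0,"rz": 0}
    - {"tx": 0,"ty": 0,"tz": 7.6,"rx": 0,"ry": 0,"rz": 0}
    - {"tx": 0,"ty": 0.3,"tz": 7.6,"rx": 0,"ry": 0,"rz": 0}
    - {"tx": 0,"ty": 0.6,"tz": 7.6,"rx": 0,"ry": 0,"rz": 0}

```text
time: 16.02
position: [0.5437, 0.0224, 0.1356]
tool_rot: [-0.24, 0.971, 0.0, -0.001]
ft_force: [-0.2, 0.1, 0.9]
grip_width: 0.0005
```

Request:
send_rows:
  deltas:
    - {"tx": 0,"ty": 0.2,"tz": 0,"rx": 0,"ry": 0,"rz": 0}
    - {"tx": 0,"ty": 0.4,"tz": 0,"rx": 0,"ry": 0,"rz": 0}
    - {"tx": 0,"ty": 0.6,"tz": 0,"rx": 0,"ry": 0,"rz": 0}

```text
time: 16.27
position: [0.5421, 0.0282, 0.1374]
tool_rot: [-0.24, 0.971, -0.001, 0.002]
ft_force: [-0.2, -0.5, -1.2]
grip_width: 0.0003
```

```bash
python3 stb.py
```

```text
[0.5421 0.0282 0.1374] [-0.15  0.54  1.72 -0.    0.88 -2.21] F tool [ 0.38 -0.37  1.17]
axis in tool cm [-11.94   1.86   0.03] yaw A deg 27.810205738853
```

Request:
send_rows:
  deltas:
    - {"tx": 0.06,"ty": 0.48,"tz": 0.2,"rx": 0,"ry": 0,"rz": 0.04}
    - {"tx": 0.11,"ty": 0.97,"tz": 0.4,"rx": 0,"ry": 0,"rz": 0.08}
    - {"tx": 0.13,"ty": 1.45,"tz": 0.4,"rx": 0,"ry": 0,"rz": 0.12}
    - {"tx": 0.13,"ty": 1.94,"tz": 0.4,"rx": 0,"ry": 0,"rz": 0.16}
    - {"tx": 0.12,"ty": 2.42,"tz": 0.4,"rx": 0,"ry": 0,"rz": 0.2}

```text
time: 16.68
position: [0.5304, 0.0484, 0.1334]
tool_rot: [-0.141, 0.99, -0.001, 0.002]
ft_force: [0.9, -1.9, 1.1]
grip_width: 0.0004
```

Request:
send_rows:
  deltas:
    - {"tx": 0.06,"ty": 0.48,"tz": 0,"rx": 0,"ry": 0,"rz": 0.04}
    - {"tx": 0.11,"ty": 0.97,"tz": 0,"rx": 0,"ry": 0,"rz": 0.08}
    - {"tx": 0.13,"ty": 1.45,"tz": 0,"rx": 0,"ry": 0,"rz": 0.12}
    - {"tx": 0.13,"ty": 1.94,"tz": 0,"rx": 0,"ry": 0,"rz": 0.16}
    - {"tx": 0.12,"ty": 2.42,"tz": 0,"rx": 0,"ry": 0,"rz": 0.2}

```text
time: 17.1
position: [0.5221, 0.0714, 0.1333]
tool_rot: [-0.042, 0.999, -0.001, 0.002]
ft_force: [-0.3, -3.8, 2.0]
grip_width: 0.0006
```

```bash
python3 stb.py
```

```text
[0.5221 0.0714 0.1333] [-0.08  0.53  1.77 -0.    0.85 -1.73] F tool [ 0.57 -3.75 -2.  ]
axis in tool cm [-11.89   1.9    0.05] yaw A deg 4.8054550649941925
```

Request:
send_rows:
  deltas:
    - {"tx": 0.06,"ty": 0.48,"tz": 0,"rx": 0,"ry": 0,"rz": 0.04}
    - {"tx": 0.11,"ty": 0.97,"tz": 0,"rx": 0,"ry": 0,"rz": 0.08}
    - {"tx": 0.13,"ty": 1.45,"tz": 0,"rx": 0,"ry": 0,"rz": 0.12}
    - {"tx": 0.13,"ty": 1.94,"tz": 0,"rx": 0,"ry": 0,"rz": 0.16}
    - {"tx": 0.12,"ty": 2.42,"tz": 0,"rx": 0,"ry": 0,"rz": 0.2}

```text
time: 17.52
position: [0.5184, 0.0956, 0.1332]
tool_rot: [0.058, 0.998, -0.001, 0.002]
ft_force: [-0.6, -3.2, 3.3]
grip_width: 0.0003
```

Request:
send_rows:
  deltas:
    - {"tx": 0.06,"ty": 0.48,"tz": 0,"rx": 0,"ry": 0,"rz": 0.04}
    - {"tx": 0.11,"ty": 0.97,"tz": 0,"rx": 0,"ry": 0,"rz": 0.08}
    - {"tx": 0.13,"ty": 1.45,"tz": 0,"rx": 0,"ry": 0,"rz": 0.12}
    - {"tx": 0.13,"ty": 1.94,"tz": 0,"rx": 0,"ry": 0,"rz": 0.16}
    - {"tx": 0.12,"ty": 2.42,"tz": 0,"rx": 0,"ry": 0,"rz": 0.2}

```text
time: 17.93
position: [0.5196, 0.1198, 0.1332]
tool_rot: [0.157, 0.988, -0.0, 0.001]
ft_force: [-1.3, -1.5, 2.9]
grip_width: 0.0004
```

```bash
python3 stb.py; python3 -c "
from h import *
c=wrist(); save(c,'w10.png')"
```

```text
[0.5196 0.1198 0.1332] [ 0.02  0.53  1.75 -0.    0.86 -1.24] F tool [ 0.76 -1.87 -2.86]
axis in tool cm [-11.96   1.86   0.03] yaw A deg -18.10735528848575
```

View pics/w10.png

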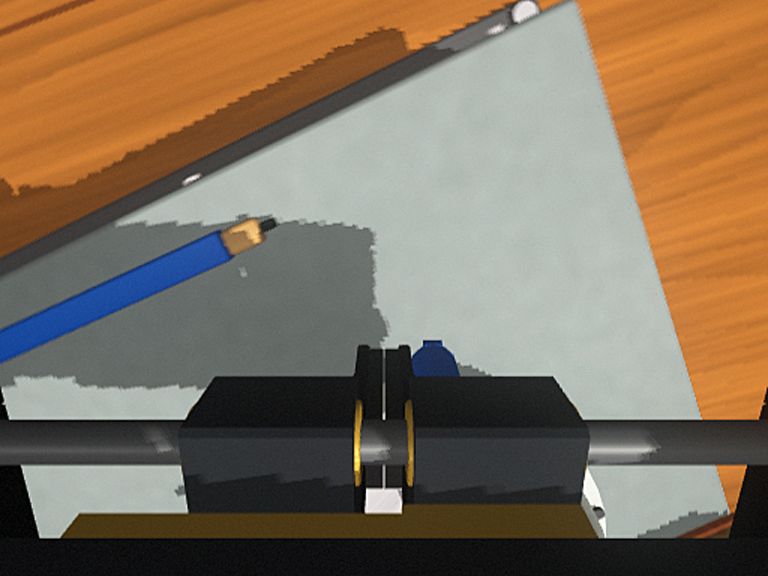

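Request:
send_rows:
  deltas:
    - {"tx": 0.06,"ty": 0.48,"tz": 0,"rx": 0,"ry": 0,"rz": 0.04}
    - {"tx": 0.11,"ty": 0.97,"tz": 0,"rx": 0,"ry": 0,"rz": 0.08}
    - {"tx": 0.13,"ty": 1.45,"tz": 0,"rx": 0,"ry": 0,"rz": 0.12}
    - {"tx": 0.13,"ty": 1.94,"tz": 0,"rx": 0,"ry": 0,"rz": 0.16}
    - {"tx": 0.12,"ty": 2.42,"tz": 0,"rx": 0,"ry": 0,"rz": 0.2}

```text
time: 18.4
position: [0.5254, 0.1432, 0.1329]
tool_rot: [0.255, 0.967, -0.0, 0.001]
ft_force: [-1.5, -1.1, 3.8]
grip_width: 0.0007
```

Request:
send_rows:
  deltas:
    - {"tx": 0.06,"ty": 0.48,"tz": 0,"rx": 0,"ry": 0,"rz": 0.04}
    - {"tx": 0.11,"ty": 0.97,"tz": 0,"rx": 0,"ry": 0,"rz": 0.08}
    - {"tx": 0.13,"ty": 1.45,"tz": 0,"rx": 0,"ry": 0,"rz": 0.12}
    - {"tx": 0.13,"ty": 1.94,"tz": 0,"rx": 0,"ry": 0,"rz": 0.16}
    - {"tx": 0.12,"ty": 2.42,"tz": 0,"rx": 0,"ry": 0,"rz": 0.2}

```text
time: 18.82
position: [0.5356, 0.165, 0.1327]
tool_rot: [0.35, 0.937, -0.0, -0.0]
ft_force: [-1.9, -1.4, 1.9]
grip_width: 0.0004
```

Request:
send_rows:
  deltas:
    - {"tx": 0.03,"ty": 0.24,"tz": 0,"rx": 0,"ry": 0,"rz": 0.02}
    - {"tx": 0.06,"ty": 0.48,"tz": 0,"rx": 0,"ry": 0,"rz": 0.04}
    - {"tx": 0.09,"ty": 0.72,"tz": 0,"rx": 0,"ry": 0,"rz": 0.06}
    - {"tx": 0.11,"ty": 0.97,"tz": 0,"rx": 0,"ry": 0,"rz": 0.08}

```text
time: 19.15
position: [0.5414, 0.1732, 0.1319]
tool_rot: [0.388, 0.922, -0.0, -0.0]
ft_force: [-1.9, -1.2, 4.0]
grip_width: 0.0002
```

```bash
python3 stb.py
```

```text
[0.5414 0.1732 0.1319] [ 0.11  0.57  1.66 -0.    0.91 -0.66] F tool [ 0.46 -2.25 -3.96]
axis in tool cm [-12.04   1.87  -0.  ] yaw A deg -45.611918291418746
```

Request:
send_rows:
  deltas:
    - {"tx": 0.03,"ty": 0.24,"tz": 0,"rx": 0,"ry": 0,"rz": 0.02}
    - {"tx": 0.06,"ty": 0.48,"tz": 0,"rx": 0,"ry": 0,"rz": 0.04}
    - {"tx": 0.06,"ty": 0.6,"tz": 0,"rx": 0,"ry": 0,"rz": 0.05}

```text
time: 19.4
position: [0.5455, 0.1781, 0.1315]
tool_rot: [0.411, 0.912, 0.0, -0.0]
ft_force: [-2.6, -1.0, 2.8]
grip_width: 0.0005
```

Request:
send_rows:
  deltas:
    - {"tx": 0.02,"ty": 0.12,"tz": 0,"rx": 0,"ry": 0,"rz": 0.01}
    - {"tx": 0.03,"ty": 0.24,"tz": 0,"rx": 0,"ry": 0,"rz": 0.02}

```text
time: 19.57
position: [0.547, 0.1798, 0.1314]
tool_rot: [0.419, 0.908, -0.0, -0.0]
ft_force: [-3.2, -0.6, 2.9]
grip_width: 0.0004
```

```bash
python3 stb.py
```

```text
[0.547  0.1798 0.1314] [ 0.12  0.58  1.64  0.    0.92 -0.58] F tool [ 1.59 -2.87 -2.93]
axis in tool cm [-1.202e+01  1.860e+00 -1.000e-02] yaw A deg -49.599631686641
```

Request:
send_rows:
  deltas:
    - {"tx": 0.02,"ty": 0.12,"tz": 0,"rx": 0,"ry": 0,"rz": 0.01}
    - {"tx": 0.03,"ty": 0.24,"tz": 0,"rx": 0,"ry": 0,"rz": 0.02}

```text
time: 19.73
position: [0.5485, 0.1816, 0.1314]
tool_rot: [0.429, 0.904, -0.0, -0.0]
ft_force: [-3.2, 1.4, 1.8]
grip_width: 0.0004
```

```bash
python3 stb.py
```

```text
[0.5485 0.1816 0.1314] [ 0.13  0.58  1.64  0.    0.92 -0.56] F tool [ 3.12 -1.58 -1.82]
axis in tool cm [-1.202e+01  1.870e+00 -1.000e-02] yaw A deg -50.7507489487827
```

Request:
send_rows:
  deltas:
    - {"tx": 0.02,"ty": 0.12,"tz": 0,"rx": 0,"ry": 0,"rz": 0.01}
    - {"tx": 0.03,"ty": 0.24,"tz": 0,"rx": 0,"ry": 0,"rz": 0.02}

```text
time: 19.9
position: [0.5502, 0.1833, 0.1314]
tool_rot: [0.438, 0.899, -0.0, -0.0]
ft_force: [-2.5, -0.3, 1.9]
grip_width: 0.0003
```

```bash
python3 stb.py
```

```text
[0.5502 0.1833 0.1314] [ 0.13  0.59  1.63  0.    0.92 -0.54] F tool [ 1.26 -2.17 -1.91]
axis in tool cm [-1.201e+01  1.870e+00 -1.000e-02] yaw A deg -51.902567056816046
```

Request:
send_rows:
  deltas:
    - {"tx": 0.02,"ty": 0.12,"tz": 0,"rx": 0,"ry": 0,"rz": 0.01}
    - {"tx": 0.03,"ty": 0.24,"tz": 0,"rx": 0,"ry": 0,"rz": 0.02}

```text
time: 20.07
position: [0.5508, 0.1843, 0.1313]
tool_rot: [0.446, 0.895, -0.001, -0.001]
ft_force: [-5.9, -4.1, 4.3]
grip_width: 0.0003
```

```bash
python3 stb.py
```

```text
[0.5508 0.1843 0.1313] [ 0.13  0.59  1.63 -0.    0.93 -0.51] F tool [ 0.29 -7.18 -4.28]
axis in tool cm [-12.02   1.99  -0.02] yaw A deg -53.007884361719604
```

Request:
send_rows:
  deltas:
    - {"tx": 0,"ty": 0.05,"tz": 0,"rx": 0,"ry": 0,"rz": 0}
    - {"tx": 0,"ty": 0.05,"tz": 0,"rx": 0,"ry": 0,"rz": 0}
    - {"tx": 0,"ty": 0.05,"tz": 0,"rx": 0,"ry": 0,"rz": 0}

```text
time: 20.32
position: [0.5508, 0.1843, 0.1313]
tool_rot: [0.446, 0.895, -0.002, -0.001]
ft_force: [-6.3, -2.5, 4.2]
grip_width: 0.0005
```

Request:
send_rows:
  deltas:
    - {"tx": 0,"ty": -0.6,"tz": 0,"rx": 0,"ry": 0,"rz": 0}
    - {"tx": 0,"ty": -1.3,"tz": -1,"rx": 0,"ry": 0,"rz": 0}
    - {"tx": 0,"ty": -1.3,"tz": -4,"rx": 0,"ry": 0,"rz": 0}
    - {"tx": 0,"ty": -3,"tz": -7,"rx": 0,"ry": 0,"rz": 0}
    - {"tx": 0,"ty": -6,"tz": -9,"rx": 0,"ry": 0,"rz": 0}

```text
time: 20.73
position: [0.5092, 0.1496, 0.2249]
tool_rot: [0.446, 0.895, 0.003, 0.005]
ft_force: [1.4, -0.1, 0.9]
grip_width: 0.0006
```

```bash
python3 - <<'E'
from h import *
o=robot.get_obs(); R=Ro.from_quat(o["tool_rot"]).as_matrix(); print(o["position"]); print(R.T@(np.array([.57,-.12,.33])-o["position"])*100)
E
```

```text
[0.50924109 0.1495653  0.2249396 ]
[-25.23122327 -11.29643058 -10.47491521]
```

Request:
send_rows:
  deltas:
    - {"tx": -3,"ty": -1.2,"tz": -2,"rx": 0,"ry": 0,"rz": -0.11}
    - {"tx": -6,"ty": -2.4,"tz": -4,"rx": 0,"ry": 0,"rz": -0.22}
    - {"tx": -9.5,"ty": -3.6,"tz": -6,"rx": 0,"ry": 0,"rz": -0.33}
    - {"tx": -13,"ty": -5,"tz": -8,"rx": 0,"ry": 0,"rz": -0.44}
    - {"tx": -16.5,"ty": -6.4,"tz": -10,"rx": 0,"ry": 0,"rz": -0.55}

```text
time: 21.15
position: [0.5532, -0.0211, 0.3228]
tool_rot: [0.184, 0.983, -0.0, 0.002]
ft_force: [0.2, -0.4, 0.1]
grip_width: 0.0005
```

Request:
send_rows:
  deltas:
    - {"tx": -1,"ty": -2,"tz": 0,"rx": 0,"ry": 0,"rz": -0.1}
    - {"tx": -1,"ty": -3.5,"tz": 0,"rx": 0,"ry": 0,"rz": -0.2}
    - {"tx": -1,"ty": -4,"tz": 0,"rx": 0,"ry": 0,"rz": -0.3}
    - {"tx": -1,"ty": -4,"tz": 0,"rx": 0,"ry": 0,"rz": -0.38}
    - {"tx": -1,"ty": -4,"tz": 0,"rx": 0,"ry": 0,"rz": -0.38}

```text
time: 21.57
position: [0.5475, -0.0613, 0.3214]
tool_rot: [-0.002, 1.0, -0.001, 0.002]
ft_force: [-0.9, -0.1, 0.3]
grip_width: 0.0003
```

```bash
python3 - <<'E'
from h import *
import an
c=wrist(); save(c,"w11.png"); np.savez("w11.npz",**c); print(robot.get_obs()["position"],robot.get_obs()["q"])
an.analyse(c)
E
python3 edge.py w11.npz
```

```text
[ 0.54741562 -0.06077579  0.32128433] [-3.13555512e-01  3.21913393e-01  1.49260154e+00  1.14219335e-04
  1.32430189e+00 -1.88672358e+00]
Y ring [ 0.6738 -0.1958  0.0798] 39 med|res| 0.00195 ztop 0.1211
  scale r pct [0.0835 0.0965 0.1052] 2050
  scale ang [-56.36  57.24]
  clip ang 9.4 [ 7.87 11.15] r 0.0985 119 [ 0.5766 -0.2119  0.1152]
   arm ang 11.34 [10.22 13.96] c [ 0.5792 -0.2156  0.1238] r 0.0967 107
   knob ang 11.41 [ 8.38 15.22] c [ 0.5572 -0.2197  0.1588] r 0.119 205
B ring [0.6361 0.0998 0.079 ] 58 med|res| 0.00333 ztop 0.1211
  scale r pct [0.0811 0.0938 0.1027] 2145
  scale ang [-53.92  57.44]
  clip ang 14.48 [10.5  18.46] r 0.095 257 [0.5443 0.0761 0.1155]
   arm ang -52.0 [-55.61 -51.28] c [0.5777 0.1766 0.1237] r 0.0966 87
   knob ang -52.08 [-55.69 -49.16] c [0.5647 0.1918 0.1584] r 0.1166 231
0.092 [('y', np.float64(9.0), np.float64(14.0), np.float64(11.5)), ('r', np.float64(6.75), np.float64(10.75), np.float64(8.75))]
0.095 [('y', np.float64(9.25), np.float64(13.75), np.float64(11.5)), ('r', np.float64(7.0), np.float64(10.75), np.float64(8.875))]
0.098 [('y', np.float64(9.0), np.float64(13.75), np.float64(11.375)), ('r', np.float64(7.25), np.float64(11.0), np.float64(9.125))]
0.101 [('y', np.float64(9.25), np.float64(13.75), np.float64(11.5)), ('r', np.float64(7.25), np.float64(11.0), np.float64(9.125))]
```

View pics/w11.png

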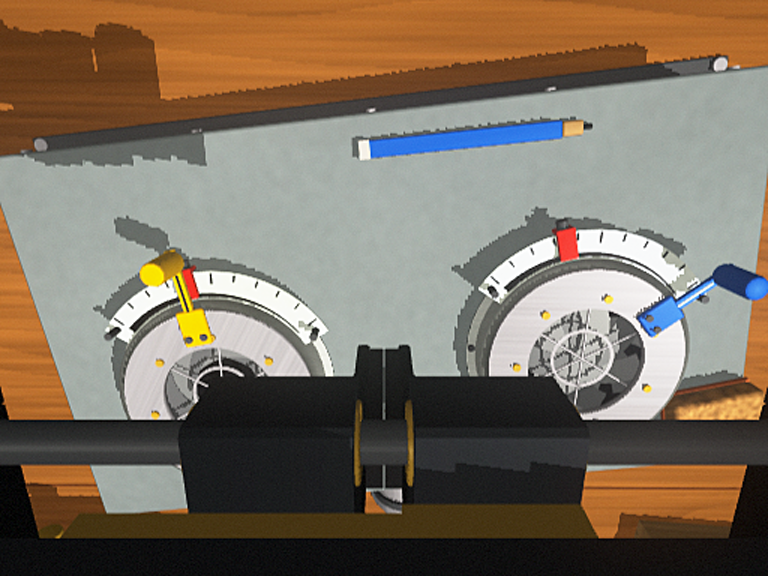

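Request:
send_rows:
  deltas:
    - {"tx": 0,"ty": -3.5,"tz": 0,"rx": 0,"ry": 0,"rz": 0}
    - {"tx": 0,"ty": -7,"tz": 0,"rx": 0,"ry": 0,"rz": 0}
    - {"tx": 0,"ty": -11,"tz": 0,"rx": 0,"ry": 0,"rz": 0}
    - {"tx": 0,"ty": -15,"tz": 0,"rx": 0,"ry": 0,"rz": 0}
    - {"tx": 0,"ty": -15,"tz": 0,"rx": 0,"ry": 0,"rz": 0}

```text
time: 22.03
position: [0.5486, -0.2175, 0.3208]
tool_rot: [0.001, 1.0, -0.003, 0.001]
ft_force: [0.1, 0.6, 0.3]
grip_width: 0.0004
```

```bash
python3 - <<'E'
from h import *
c=wrist(); np.savez("w12.npz",**c); print(robot.get_obs()["position"])
im=cv2.cvtColor(c["color"],cv2.COLOR_RGB2BGR);cv2.imwrite("pics/w12z.png",cv2.resize(im[110:250,170:350],None,fx=4,fy=4,interpolation=cv2.INTER_CUBIC))
E
python3 edge.py w12.npz
```

```text
[ 0.54821272 -0.21383976  0.32055468]
0.092 [('y', np.float64(9.0), np.float64(13.5), np.float64(11.25)), ('r', np.float64(7.25), np.float64(14.75), np.float64(11.0))]
0.095 [('y', np.float64(9.25), np.float64(13.5), np.float64(11.375)), ('r', np.float64(7.5), np.float64(14.5), np.float64(11.0))]
0.098 [('y', np.float64(9.25), np.float64(13.25), np.float64(11.25)), ('r', np.float64(7.5), np.float64(8.5), np.float64(8.0))]
0.101 [('y', np.float64(9.0), np.float64(15.5), np.float64(12.25)), None]
```

View pics/w12z.png

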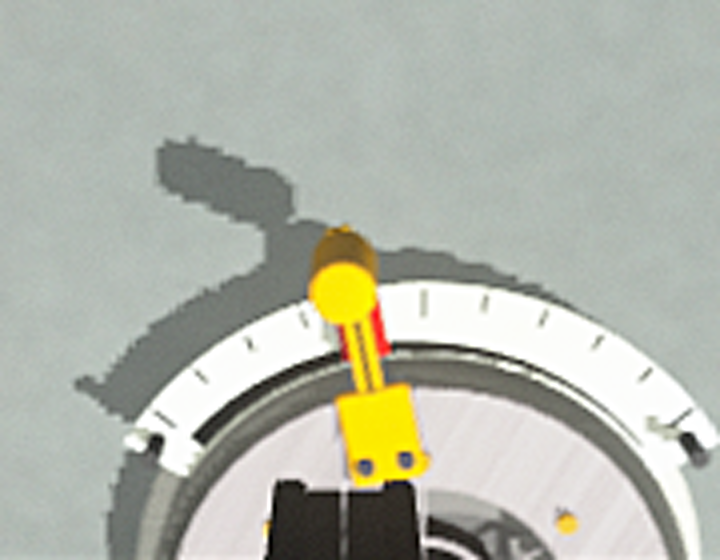

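```bash
python3 -c "
from rig import robot
print(robot.hand_in()); print(robot.get_obs()['time'])"
```

```text
the job is handed in; nothing more can be done
None
the job is handed in; nothing more can be done
```

I set the yellow lever over its red clip first, then pushed the blue lever to its shut stop, and handed the job in at about 22 s.

- **Yellow lever:** it took three pushes, because the first two stopped short. The second short stop was a sign error in my finger offset, which I then corrected. In the last views, including one from almost straight above, the arm read about 11.4° and the clip about 11.0 to 11.4°. That puts the pointer about 1 mm or less from the clip's middle. Where the arm or knob hid part of the clip, the edge readings disagreed, so I did not use those.
- **Blue lever:** I pushed it until the force at the knob rose from about 2 to 7 N and it stopped moving. The last picture shows the arm against its stop pin. I did not read its angle from shut directly.
- **Forces and bystanders:** the force readings I took while pushing stayed below about 9 N, with the fingers closed and only pushing. The pencil, drawer pull and sanding block looked unmoved in the pictures. I did not check the square, box and mallet again, but the arm was never near them.

The arm ended clear above the plenum, touching nothing. The hand-in gives no verdict, so the result is not confirmed.

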